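# Tap the jammed bearing balls out and row them up

### The job

A big ball has jammed in the neck of the clear tube of bearing balls, with three small ones behind it. Pick up the tube, tip it mouth-down over the wide floor of the tray and tap its rim on the steel bar until all four balls have dropped into the tray. Then press the tray's ledge down so that the balls roll into a single row in the groove along the fence, and let the tray come back up; the empty tube goes back on its wooden block as it lay before. Do not disturb the other things on the bench.

Things in the scene. Friction and masses are not known exactly. Their poses are not given: they have to be found in the camera images.
- tube: Clear hard-plastic square tube, 120 mm long, 0.16 kg empty, lying on its wooden block. Origin: on its underside, midway along; axis along its x, 18 mm above the underside. Body 36 x 36 mm from x = -46 to 60 mm, sides rough (grip across y, best near the neck). Neck 30 x 30 mm, to x = -53; collar (rim) 36 x 36 mm, to x = -60. Bore 22 x 22 mm, open at x = -60, ending at x = 18 mm; the end beyond is solid.
- mouth (a point): Centre of the tube's open mouth, on its axis, at x = -60 mm of the tube (the rim's corner edges lie 18 mm from it, above, below and to the sides). Axes as the tube's: its -x points out of the mouth. A knock can turn the tube a little in the fingers.
- rest: Fixed wooden block on which the tube lies: 80 x 30 mm, 30 mm high, narrower than the tube so that fingers pass beside it. Origin: centre of its underside; long side along its x. A flat rubber mat around its foot is only 4 mm thick.
- stand: Fixed grey base plate 200 x 150 x 8 mm that carries the tray and the tap bar. Origin: centre of its underside, z up; yaw -0.4 to 0.15 rad. The tray's long side runs along its x and the fence is on its +y side.
- tap_bar: Fixed hard steel bar, 12 x 12 mm in section, 70 mm long along its y, held by a post at its -y end over the tray's wide floor; axes parallel to the stand's. Origin: its centre, 89 mm above the bench; its top face is at 95 mm. From the bar the tray reaches 140 mm to the bar's -x and 18 mm to +x: let the mouth look to -x over it.
- tray (a point): Aluminium tray rocking on a hinge along its x. Origin: on the hinge, 45 mm above the bench. Inside 160 mm (x) by 116 mm (y), walls 26 mm. Wide floor (z = 0) from y = -58 to 37 mm, the two corners away from the fence cut off by slanting plates; then a groove 21 mm wide, 5 mm deeper, up to the fence (its face at y = 58 mm, its top at z = 22 mm).
- ledge (a point): Point to press on, at the top of the tray's ledge: a flat dark plate 80 mm long (x) and 34 mm wide (y) outside the fence, flush with the fence's top. The point lies 82 mm from the hinge; it goes down by about 25 mm at 4 to 7 N until the tray meets its stop.
- tray_tilt (a joint): Tray's tilt in rad: 0 at rest (floor 7 degrees down away from the fence), 0.30 at the stop, fully pressed (10 degrees down towards the fence: balls roll into the groove within about 1 s). A spring brings it back when released. A ball left in a second row drops in if the tray is released and pressed again.
- ball_big: Steel ball, 20 mm diameter, 33 g, gripped by the tube's neck (at the tube's x = -39.5 mm). Origin: its centre. It holds against all the balls' weight even upside down. Each sharp knock of the tipped rim on the bar (0.2 m/s or more, mouth down 35 degrees or more) moves it a little towards the mouth; after about 15 mm it comes loose. The number of knocks varies: usually 1 to 6.
- ball_0: Steel ball, 15 mm diameter, 14 g, loose in the tube behind the big ball; rolls out after it while the mouth stays down 30 degrees or more. Origin: its centre.
- ball_1: Steel ball, 15 mm diameter, 14 g, loose in the tube behind the big ball; rolls out after it while the mouth stays down 30 degrees or more. Origin: its centre.
- ball_2: Steel ball, 15 mm diameter, 14 g, loose in the tube behind the big ball; rolls out after it while the mouth stays down 30 degrees or more. Origin: its centre.
- caliper: Steel caliper 200 mm long lying flat on the bench, 7 mm high. Origin: middle of its beam's underside. Bystander: leave alone.
- long_caliper: Steel caliper 340 mm long lying flat, 7 mm high. Origin: middle of its beam's underside. Bystander: leave alone.
- pen: Pen 140 mm long, 10 mm thick, lying on the bench. Origin: middle, on its underside. Bystander: leave alone.
- nut: Brass bush 30 mm diameter, 14 mm high, on the bench. Origin: centre of its underside. Bystander: leave alone.
- injector: Injector nozzle 82 mm long, 20 mm thick, lying on the bench. Origin: under its middle. Bystander: leave alone.
- gauge_case: Closed plastic case 75 x 170 x 45 mm. Origin: centre of its underside. Bystander: leave alone.
- wrench: Steel wrench 160 mm long lying on a sheet of paper. Origin: under its middle. Bystander: leave alone.
Mind the look-alikes: they are no part of the job. What is meant by the rest is not yellow, and is the larger of those in its own colour.

How it is judged (in metres and radians):
On the way, in this order (a step that is already met when the one before it is completed fails the run):
1. with the mouth tipped down at least 20 degrees over the tray, the rim is tapped on the steel bar (4 N or more) while the big ball is still in the tube (contact force between tube and tap_bar above 4 N and angle between tube's own x axis and vertical below 1.22 rad and x of ball_big in the frame of tube above -0.062 m and x of mouth in the frame of tap_bar between -0.045 and 0.025 m and y of mouth in the frame of tap_bar between -0.055 and 0.055 m).
2. all four balls are out of the tube and in the tray (z of ball_big in the frame of tray between -0.006 and 0.025 m and x of ball_big in the frame of tray between -0.08 and 0.08 m and y of ball_big in the frame of tray between -0.06 and 0.06 m and z of ball_0 in the frame of tray between -0.006 and 0.025 m and x of ball_0 in the frame of tray between -0.08 and 0.08 m and y of ball_0 in the frame of tray between -0.06 and 0.06 m and z of ball_1 in the frame of tray between -0.006 and 0.025 m and x of ball_1 in the frame of tray between -0.08 and 0.08 m and y of ball_1 in the frame of tray between -0.06 and 0.06 m and z of ball_2 in the frame of tray between -0.006 and 0.025 m and x of ball_2 in the frame of tray between -0.08 and 0.08 m and y of ball_2 in the frame of tray between -0.06 and 0.06 m), for 0.1 s.
3. with the tray pressed down, all four balls lie in the groove along the fence (y of ball_big in the frame of tray between 0.041 and 0.06 m and z of ball_big in the frame of tray between -0.004 and 0.0085 m and x of ball_big in the frame of tray between -0.08 and 0.08 m and y of ball_0 in the frame of tray between 0.041 and 0.06 m and z of ball_0 in the frame of tray between -0.004 and 0.006 m and x of ball_0 in the frame of tray between -0.08 and 0.08 m and y of ball_1 in the frame of tray between 0.041 and 0.06 m and z of ball_1 in the frame of tray between -0.004 and 0.006 m and x of ball_1 in the frame of tray between -0.08 and 0.08 m and y of ball_2 in the frame of tray between 0.041 and 0.06 m and z of ball_2 in the frame of tray between -0.004 and 0.006 m and x of ball_2 in the frame of tray between -0.08 and 0.08 m and value of joint tray_tilt above 0.12 rad), for 0.1 s.
At the end, for the whole second after the job is handed in: All four balls lie on the bottom of the groove along the fence (centres at y 41 to 60 mm of the tray), the tray is back at rest (under 0.03 rad), and the tube lies still on its block, within 35 mm of its centre, level and the same side up as at the start (0.1 rad) (y of ball_big in the frame of tray between 0.041 and 0.06 m and z of ball_big in the frame of tray between -0.004 and 0.0085 m and x of ball_big in the frame of tray between -0.08 and 0.08 m and y of ball_0 in the frame of tray between 0.041 and 0.06 m and z of ball_0 in the frame of tray between -0.004 and 0.006 m and x of ball_0 in the frame of tray between -0.08 and 0.08 m and y of ball_1 in the frame of tray between 0.041 and 0.06 m and z of ball_1 in the frame of tray between -0.004 and 0.006 m and x of ball_1 in the frame of tray between -0.08 and 0.08 m and y of ball_2 in the frame of tray between 0.041 and 0.06 m and z of ball_2 in the frame of tray between -0.004 and 0.006 m and x of ball_2 in the frame of tray between -0.08 and 0.08 m and value of joint tray_tilt below 0.03 rad and z of tube in the frame of rest between 0.026 and 0.034 m and angle between tube's own z axis and vertical below 0.1 rad and horizontal distance between tube and rest below 0.035 m and linear speed of tube below 0.02 m/s); the robot touches nothing.
It fails at once if a bystander is moved more than 30 mm (distance of any of caliper, long_caliper, pen, nut, injector, gauge_case, wrench from where it was at the start of the episode above 0.03 m).
It also fails if it takes over 64 s, if anything falls off the work surface, if the arm or the gripper's body presses on something with over 40 N, if the wrist force passes 120 N, or if a joint passes its speed limit or range.

### The arm

A 7-joint arm with a two-finger parallel gripper is mounted at the origin on the work surface. World frame = base frame: x ahead of the robot, y to its left, z up, the work surface at z = 0. Lengths are in m, angles in degrees, forces in N, time in s.
With the tool pointing down it reaches from about 0.35 to 0.775 m from the base axis. Payload 3.1 kg.
Tool frame: the origin (TCP) lies between the finger pads; the fingertips stand 8 mm ahead of it and the grasp point (between the pads) lies 11 mm behind it; x points along the fingers, z is the direction in which the jaws open and shut, and the axes are right-handed (so a half turn about x gives the same grasp; the last joint's range is limited). The gripper opens to 85 mm and grips with 20 to 120 N. Pads are 22 mm wide; open, the fingers measure 114 mm over their backs; the gripper's body (76 mm by 85 mm) begins 54 mm behind the grasp point. The pads swing forward as they close: fully open they stand 13 mm farther back than shut.
Start: joints at [67.913, 17.813, 0.802, 86.603, -0.252, 75.585, -1.558], TCP at [0.185, -0.518, 0.239] pointing down, gripper open.
Joint ranges: [-154.91, 154.91], [-16.99, 109.72], [-72.82, 74.43], [7.12, 147.25], [-82.49, 262.49], [11.32, 116.49], [-174.64, 174.64]. Speed limits (degrees/s): [159.86, 159.86, 180, 180, 180, 180, 180].

### API

Orientations are given as [roll, pitch, yaw] about the fixed x, y, z axes, in that order (R = Rz(yaw) Ry(pitch) Rx(roll)).
In Python, from cell import env gives the robot as it stands. The module is installed in compiled form; this text tells all that it offers.
- The arm moves only by the shell command python3 -m handwheel 'ROWS' [FORCE]. ROWS is JSON, a list of rows, each an object with "slide": the shift along the tool's x, y, z in m, a list of three; "twist": the turn about the tool's x in degrees; "fingers": the closure in counts, from 0 (fully open) to 255 (shut). In form: [{"slide": [tx, ty, tz], "twist": twist, "fingers": fingers}, ...]. A call has 1 to 10 rows; each row is the pose to reach, as a shift and turn from the pose measured when the call began, along the tool's axes at that moment; what a row does not reach only later rows make up. A row lasts 1/10 s, in which the tool goes at most 50 mm and 8.59 degrees, less where a joint would pass 70% of its speed; a pose out of reach is approached as far as the arm can. A call with a gripper value outside its range is refused whole. The fingers move at their own pace and stop on an object; FORCE is the grip in N (left out, the last holds). Time passes only in rows, so rows that repeat a pose let the fingers close. It gives the time, the measured TCP pose, the force and the opening at its end, in the units of the state.
- env.get_state(): the state, without advancing time (a new reading comes with each control period).
- env.camera(name): name is "scene" or "top"; returns (picture, depth): 384x512x3 uint8, red, green, blue; 384x512 float32, m along the optical axis (not along the pixel's ray), 0 where there is no reading.
- env.camera_info(name): a dict with "fov_y" (degrees; the focal length in pixels is half the picture's height over the tangent of half this angle, whatever the lens; pixels are square), "cx", "cy" (the principal point, pixels), "R" (3x3) and "t" (3): a world point X has camera coordinates R X + t. Camera axes: x right, y down, z forward; pixel columns grow to the right and rows downward; lengths in m; the calibration is good to about 2 mm. A picture is of the moment at which its call begins. camera_info takes no time and is no camera call.
- env.close_job(): hands the job in, once; it reports no verdict.
The state is a dict: "time": time; "joint_positions": joint angles; "qd": joint speeds; "effort": joint torques, N m; "tcp_pos": TCP position; "tool_rot": TCP orientation; "contact_force": force on the tool from outside, world axes, zero at the start; "torque": the same for the moment, N m; "grip_width": finger opening in m.
Only numpy, scipy, OpenCV 4.12 (cv2) and the standard library are available. Lean on these libraries where they do the work, as an engineer would, in place of code of your own. Each camera call takes 0.05 s, during which the arm holds its last target. There are 200 camera calls.

## Working session

There is one attempt and no reset: what is moved stays moved. The work goes in short steps, Python scripts to look and compute and a shell command to move; the robot and the scene stay as the last step left them, time stands still between calls to the robot, and variables do not carry over. Pictures are saved under pics/ and viewed, about 8 in all and at most 12, crops included, and the job is handed in when it is done.

```bash
mkdir -p pics
cat > h.py <<'E'
import numpy as np, cv2
from cell import env
def K(n):
    i=env.camera_info(n); f=192/np.tan(np.radians(i["fov_y"])/2)
    return f,i["cx"],i["cy"],np.array(i["R"]),np.array(i["t"])
def ray(n,u,v,z):
    f,cx,cy,R,t=K(n); c=-R.T@t; d=R.T@np.array([(u-cx)/f,(v-cy)/f,1]); s=(z-c[2])/d[2]; return c+s*d
def dep(n,D):
    f,cx,cy,R,t=K(n); v,u=np.mgrid[:384,:512]; P=np.stack([(u-cx)/f*D,(v-cy)/f*D,D],-1); return (P-t)@R
def proj(n,X):
    f,cx,cy,R,t=K(n); p=R@np.array(X)+t; return np.round([cx+f*p[0]/p[2],cy+f*p[1]/p[2]],1)
def snap(n,name,crop=None,s=1):
    im,D=env.camera(n); np.savez(name+'.npz',im=im,D=D); o=im
    if crop: a,b,c,d=crop; o=im[b:d,a:c]
    o=cv2.resize(o,None,fx=s,fy=s,interpolation=cv2.INTER_CUBIC); cv2.imwrite('pics/'+name+'.png',o[:,:,::-1]); return im,D
E
python3 - <<'E'
from h import *
print(env.get_state())
for n in('top','scene'):
    snap(n,n+'0',s=1.5); print(n,env.camera_info(n))
a=cv2.imread('pics/top0.png');
E
```

```text
{'time': 0.0, 'joint_positions': array([67.91381437, 17.8622348 ,  0.80458015, 86.69410223, -0.25386406,
       75.58396242, -1.55677861]), 'qd': array([-0.0166664 , -0.08748585,  0.04920659, -0.11825665,  0.02186531,
        0.03900428, -0.03236427]), 'effort': array([-4.42667761e-04, -3.79917169e+01,  1.45647191e-01, -2.30584663e+01,
        1.21280638e-02,  1.38734397e-02, -1.53078651e-05]), 'tcp_pos': array([ 0.18512647, -0.51713656,  0.23818883]), 'tool_rot': array([-178.00319879,   89.86148368,  111.69660855]), 'contact_force': array([-0.22453175,  0.12018632, -0.20744195]), 'torque': array([ 0.01107944,  0.03391872, -0.04456473]), 'grip_width': 0.08524938990519983}
top {'fov_y': 43.14529775751933, 'cx': 247.6066327428058, 'cy': 191.7241191592363, 'R': array([[-0.00815376, -0.99982245,  0.01698757],
       [-0.99183096,  0.00592362, -0.12742161],
       [ 0.12729835, -0.01788776, -0.99170316]]), 't': array([-0.01196512,  0.61523068,  1.43990482])}
scene {'fov_y': 51.17620643757811, 'cx': 248.9239262598034, 'cy': 198.02811983974877, 'R': array([[-0.69689637,  0.71717107,  0.00104998],
       [ 0.60584018,  0.58949506, -0.53427826],
       [-0.38378787, -0.37170046, -0.84530802]]), 't': array([ 0.40009675, -0.32254633,  1.60774532])}
```

View pics/top0.png

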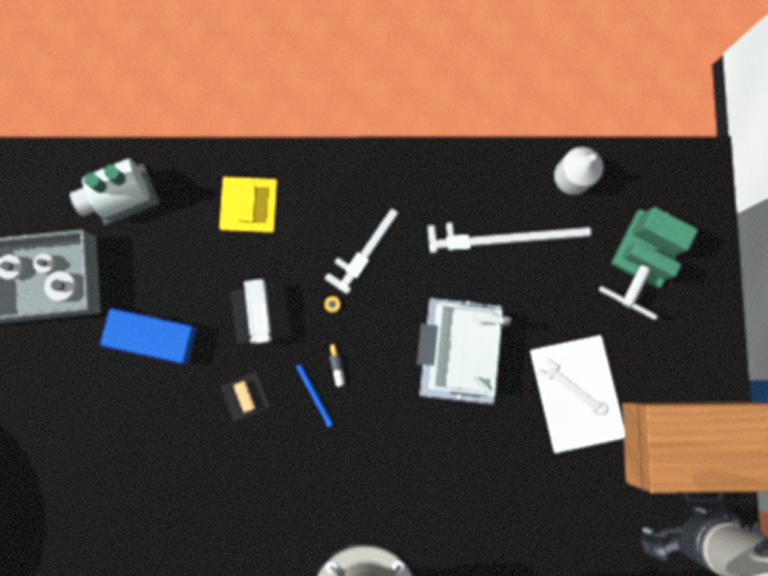

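View pics/scene0.png

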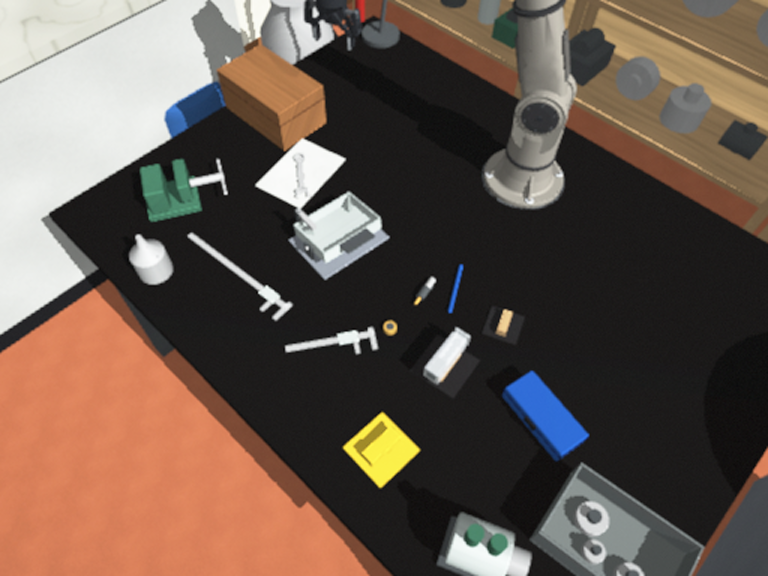

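Top view (1.5x): the tube on its dark mat is at (257,310). A small tan block on a mat at (245,397) and a yellow block at (248,204) look like decoys. The stand with the tray is at (465,350), with the dark ledge on its left at (428,345) and the bar at (492,320). I'll check all of this in one enlarged crop.

Run:
```python
from h import *
t=np.load('top0.npz')['im']; s=np.load('scene0.npz')['im']
c=lambda im,x,y,w,h:cv2.resize(im[y:y+h,x:x+w],(400,300),interpolation=cv2.INTER_CUBIC)
a=np.vstack([np.hstack([c(t,140,175,80,60),c(s,270,210,80,60)]),np.hstack([c(t,265,190,100,75),c(s,185,120,88,66)])])
cv2.imwrite('pics/zoom.png',a[:,:,::-1])
for n in('top','scene'):
    z=np.load(n+'0.npz'); P=dep(n,z['D']); im=z['im']
    if n=='top':
        # points above bench near tube & stand
        m=(P[...,2]>0.05)&(P[...,2]<0.08)
        for lab,(x0,y0,x1,y1) in {'tube':(150,180,200,240)}.items():
            mm=np.zeros_like(m); mm[y0:y1,x0:x1]=m[y0:y1,x0:x1]
            q=P[mm]; print(lab,len(q),q.mean(0), cv2.minAreaRect((q[:,:2]*1000).astype(np.float32)), np.percentile(q[:,2],[10,50,90]))
    m=(P[...,2]>0.085)&(P[...,2]<0.12)&(abs(P[...,1]+0.05)<0.45)&(P[...,0]>.25)&(P[...,0]<.75)
    k,l,st,ce=cv2.connectedComponentsWithStats(m.astype(np.uint8))
    for i in range(1,k):
        if st[i,4]>8:
            q=P[l==i]; print(n,ce[i],st[i,4],q.mean(0).round(4),cv2.minAreaRect((q[:,:2]*1000).astype(np.float32)))
```

```text
tube 513 [0.56844616 0.21226711 0.06652589] ((568.70263671875, 213.19390869140625), (120.46517181396484, 37.12089920043945), 7.113952159881592) [0.06187102 0.06678583 0.07112844]
top [327.5042735  212.37606838] 117 [ 0.5457 -0.2483  0.0955] ((546.4901733398438, -247.52572631835938), (71.62651062011719, 14.26879596710205), 81.7997817993164)
scene [202.71428571 145.72857143] 70 [ 0.5515 -0.2489  0.0917] ((549.3367309570312, -247.8548583984375), (69.814208984375, 16.681669235229492), 86.2138671875)
```

View pics/zoom.png

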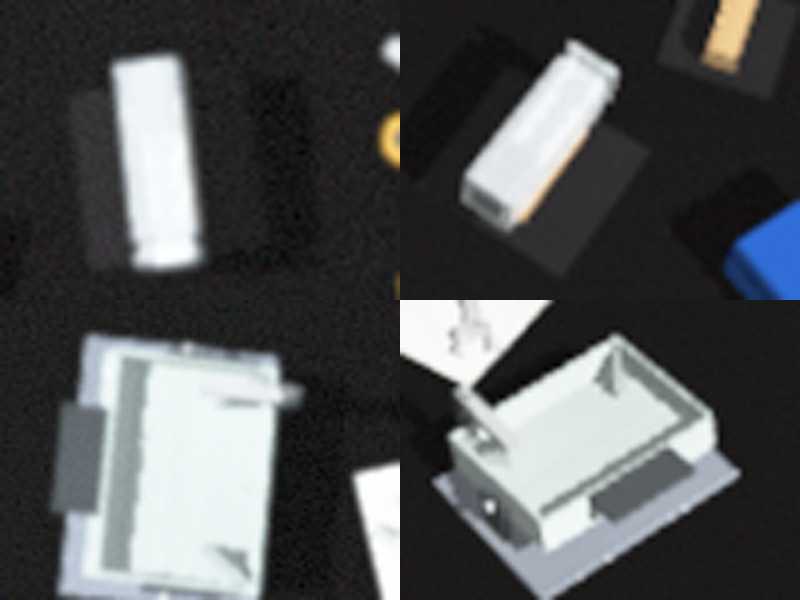

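The crop confirms the tube on the larger tan block, collar and mouth towards the robot (-x). The small tan block at scene crop (725,35) is a decoy. The stand's +y (ledge) faces left. Next I'll measure the ledge and stand yaw, then try the arm's motion.

```bash
python3 - <<'E'
from h import *
z=np.load('top0.npz'); P=dep('top',z['D']); im=z['im'].astype(int)
def rep(name,m,box,mn=20):
    mm=np.zeros(m.shape,np.uint8); x0,y0,x1,y1=box; mm[y0:y1,x0:x1]=m[y0:y1,x0:x1]
    k,l,st,ce=cv2.connectedComponentsWithStats(mm)
    for i in range(1,k):
        if st[i,4]>=mn:
            q=P[l==i]; print(name,ce[i].round(1),st[i,4],q.mean(0).round(4),'z',np.percentile(q[:,2],[5,50,95]).round(4),cv2.minAreaRect((q[:,:2]*1000).astype(np.float32)))
g=im.sum(2)
rep('ledge',(g>90)&(g<330)&(P[...,2]>.06)&(P[...,2]<.09),(272,190,345,275))
rep('walls',(P[...,2]>.055)&(P[...,2]<.086),(272,190,345,275))
rep('plate',(P[...,2]>.003),(272,190,345,275),200)
b=(P[...,2]>.006)&(P[...,2]<.06)
for nm,box in {'nut':(212,192,230,212),'inj':(215,225,232,262),'pen':(195,240,224,288),'cal':(215,138,268,198)}.items(): rep(nm,g>150,box)
E
python3 -m handwheel '[{"slide":[0,0,0],"twist":0,"fingers":0}]' 120
```

```text
ledge [283.5 229.4] 243 [ 0.498  -0.1202  0.0778] z [0.0724 0.0778 0.0833] ((498.00347900390625, -121.54173278808594), (29.605525970458984, 77.45880126953125), 83.36795806884766)
walls [299.3 231.3] 710 [ 0.4924 -0.1676  0.0724] z [0.0584 0.0744 0.0815] ((492.20556640625, -186.2903289794922), (159.47470092773438, 170.643798828125), 82.44922637939453)
plate [306.8 233.1] 3493 [ 0.4879 -0.1924  0.0527] z [0.0052 0.046  0.0814] ((467.3399353027344, -181.49737548828125), (240.9415740966797, 308.9203186035156), 49.893531799316406)
nut [221.  202.4] 128 [0.5849 0.0654 0.0215] z [-0.0016  0.0118  0.0205] ((519.7291259765625, 33.89051055908203), (188.06605529785156, 37.7070426940918), 25.670045852661133)
inj [223.7 244.2] 210 [0.4572 0.0578 0.0117] z [-0.0022  0.0151  0.0225] ((460.1522216796875, 57.62110900878906), (90.63284301757812, 25.220016479492188), 10.064194679260254)
pen [221.8 246.7] 53 [0.4498 0.0634 0.0098] z [-0.0011  0.008   0.0215] ((444.3995361328125, 65.95037841796875), (12.805757522583008, 51.87014389038086), 89.75053405761719)
pen [209.  263.6] 242 [0.399  0.1023 0.0131] z [-0.0013  0.0075  0.0139] ((396.2091064453125, 89.70138549804688), (134.12525939941406, 105.21492767333984), 72.9273452758789)
cal [239.8 170.4] 748 [0.6861 0.0068 0.0119] z [-0.0026  0.0037  0.011 ] ((622.314453125, 25.525718688964844), (121.0423583984375, 373.0723571777344), 76.52153778076172)
time: 0.2
tcp_pos: [0.185, -0.5169, 0.2377]
tool_rot: [-177.8, 89.8, 111.9]
contact_force: [-1.1, 0.6, 0.3]
grip_width: 0.0853
```

```bash
cat >> h.py <<'E'
from scipy.spatial.transform import Rotation as Ro
def tool():
    s=env.get_state(); return np.array(s['tcp_pos']),Ro.from_euler('xyz',s['tool_rot'],degrees=True).as_matrix(),s
def go(*pts,jaw=None):
    p,R,s=tool(); print('t',s['time'],'pos',p.round(4)); print('tool axes x,y,z (cols)\n',R.round(3))
    for q in pts: print(q,'-> slide',(R.T@(np.array(q)-p)).round(4))
    if jaw is not None:
        d=np.array([np.cos(np.radians(jaw)),np.sin(np.radians(jaw)),0]); c=R.T@d
        # turning about tool x by a: z-> cos a z - sin a y
        a=np.degrees(np.arctan2(-c[1],c[2])); a=(a+90)%180-90; print('twist',round(a,1))
E
python3 - <<'E'
from h import *
go([.25,-.3,.24],[.42,-.05,.24],[.539,.209,.16],[.539,.209,.037],jaw=97.1)
z=np.load('scene0.npz'); P=dep('scene',z['D']); m=(P[...,1]<-.4)&(P[...,0]>.15)&(P[...,2]>.05); q=P[m]; print(len(q), np.percentile(q,[2,50,98],axis=0).round(3)); 
for n in ('joint_positions',): print(env.get_state()[n].round(1))
E
```

```text
t 0.2 pos [ 0.185  -0.5169  0.2377]
tool axes x,y,z (cols)
 [[-0.001  0.941  0.337]
 [ 0.003  0.337 -0.941]
 [-1.    -0.    -0.003]]
[0.25, -0.3, 0.24] -> slide [-0.0017  0.1343 -0.1823]
[0.42, -0.05, 0.24] -> slide [-0.0011  0.3786 -0.3603]
[0.539, 0.209, 0.16] -> slide [ 0.0796  0.578  -0.5638]
[0.539, 0.209, 0.037] -> slide [ 0.2026  0.578  -0.5634]
twist 12.6
10279 [[ 0.179 -1.323  0.053]
 [ 0.516 -1.137  0.126]
 [ 0.87  -0.433  0.339]]
[67.9 17.9  0.8 86.7 -0.3 75.6 -1.6]
```

```bash
python3 -m handwheel '[{"slide":[0,0.134,-0.182],"twist":0,"fingers":0},{"slide":[0,0.134,-0.182],"twist":0,"fingers":0},{"slide":[0,0.134,-0.182],"twist":0,"fingers":0},{"slide":[0,0.134,-0.182],"twist":0,"fingers":0},{"slide":[0,0.134,-0.182],"twist":6,"fingers":0},{"slide":[0,0.379,-0.36],"twist":12.6,"fingers":0},{"slide":[0,0.379,-0.36],"twist":12.6,"fingers":0},{"slide":[0,0.379,-0.36],"twist":12.6,"fingers":0},{"slide":[0,0.379,-0.36],"twist":12.6,"fingers":0},{"slide":[0,0.379,-0.36],"twist":12.6,"fingers":0}]' 120; python3 -c "
from h import *
go([.539,.209,.16],[.539,.209,.037],jaw=97.1)"
```

```text
time: 1.2
tcp_pos: [0.3894, -0.095, 0.2389]
tool_rot: [-172.1, 89.9, 105.0]
contact_force: [1.5, -1.0, -0.1]
grip_width: 0.0852
t 1.2 pos [ 0.3894 -0.095   0.2389]
tool axes x,y,z (cols)
 [[-0.001  0.992  0.123]
 [ 0.002  0.123 -0.992]
 [-1.    -0.    -0.002]]
[0.539, 0.209, 0.16] -> slide [ 0.0796  0.1859 -0.2831]
[0.539, 0.209, 0.037] -> slide [ 0.2026  0.186  -0.2828]
twist -0.0
```

```bash
python3 -m handwheel '[{"slide":[0.08,0.186,-0.283],"twist":0,"fingers":0},{"slide":[0.08,0.186,-0.283],"twist":0,"fingers":0},{"slide":[0.08,0.186,-0.283],"twist":0,"fingers":0},{"slide":[0.08,0.186,-0.283],"twist":0,"fingers":0},{"slide":[0.08,0.186,-0.283],"twist":0,"fingers":0},{"slide":[0.08,0.186,-0.283],"twist":0,"fingers":0},{"slide":[0.08,0.186,-0.283],"twist":0,"fingers":0},{"slide":[0.08,0.186,-0.283],"twist":0,"fingers":0}]'; python3 -c "
from h import *
go([.539,.209,.037],jaw=97.1)
im,D=snap('top','t1',(120,150,240,250),5); im,D=snap('scene','s1')
a=cv2.imread('pics/t1.png'); b=cv2.resize(im[190:270,250:346],(600,500),interpolation=cv2.INTER_CUBIC)[:,:,::-1]
cv2.imwrite('pics/v1.png',cv2.resize(np.hstack([a,b]),(800,333)))"
```

```text
time: 2.0
tcp_pos: [0.5374, 0.2174, 0.1565]
tool_rot: [-154.1, 89.4, 123.6]
contact_force: [-1.5, 0.6, -0.5]
grip_width: 0.0855
t 2.0 pos [0.5374 0.2174 0.1565]
tool axes x,y,z (cols)
 [[-0.006  0.991  0.133]
 [ 0.009  0.133 -0.991]
 [-1.    -0.005 -0.01 ]]
[0.539, 0.209, 0.037] -> slide [0.1194 0.001  0.0097]
twist 0.6
```

View pics/v1.png

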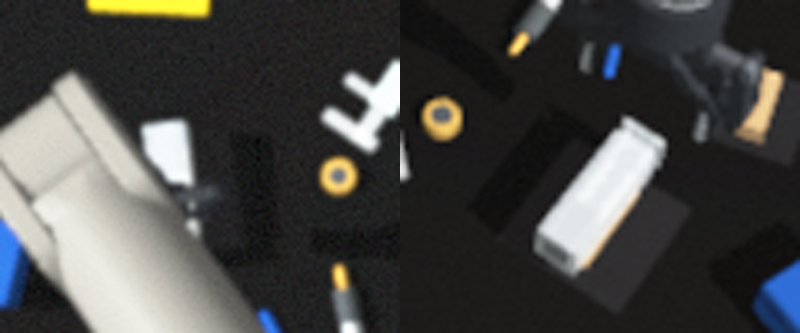

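The picture shows the open gripper above the neck end of the tube, with the fingers on either side of it. I'll go down and grip.

```bash
python3 -m handwheel '[{"slide":[0.04,0.001,0.009],"twist":0.5,"fingers":0},{"slide":[0.08,0.001,0.009],"twist":0.5,"fingers":0},{"slide":[0.12,0.001,0.009],"twist":0.5,"fingers":0},{"slide":[0.12,0.001,0.009],"twist":0.5,"fingers":0},{"slide":[0.12,0.001,0.009],"twist":0.5,"fingers":200},{"slide":[0.12,0.001,0.009],"twist":0.5,"fingers":255},{"slide":[0.12,0.001,0.009],"twist":0.5,"fingers":255},{"slide":[0.12,0.001,0.009],"twist":0.5,"fingers":255},{"slide":[0.12,0.001,0.009],"twist":0.5,"fingers":255}]' 120; python3 -c "
from h import *
go([.539,.209,.037],[.539,.209,.25],jaw=97.1)"
```

```text
time: 3.0
tcp_pos: [0.5418, 0.205, 0.0419]
tool_rot: [154.4, 89.6, 71.2]
contact_force: [-0.9, 2.1, 8.2]
grip_width: 0.0342
t 3.0 pos [0.5418 0.205  0.0419]
tool axes x,y,z (cols)
 [[ 0.002  0.993  0.119]
 [ 0.007  0.119 -0.993]
 [-1.     0.003 -0.007]]
[0.539, 0.209, 0.037] -> slide [ 0.0049 -0.0023 -0.0042]
[0.539, 0.209, 0.25] -> slide [-0.2081 -0.0016 -0.0056]
twist -0.3
```

```bash
python3 -m handwheel '[{"slide":[-0.03,0,0],"twist":0,"fingers":255},{"slide":[-0.08,0,0],"twist":0,"fingers":255},{"slide":[-0.13,0,0],"twist":0,"fingers":255},{"slide":[-0.18,0.05,0],"twist":0,"fingers":255},{"slide":[-0.2,0.1,0],"twist":0,"fingers":255},{"slide":[-0.2,0.15,0],"twist":0,"fingers":255},{"slide":[-0.2,0.2,0],"twist":0,"fingers":255},{"slide":[-0.2,0.25,0],"twist":0,"fingers":255},{"slide":[-0.2,0.3,0],"twist":0,"fingers":255},{"slide":[-0.2,0.35,0],"twist":0,"fingers":255}]' 120; python3 -c "
from h import *
go();print(env.get_state()['joint_positions'].round(1))"
```

```text
time: 4.0
tcp_pos: [0.789, 0.226, 0.2376]
tool_rot: [48.9, 88.2, -33.9]
contact_force: [0.3, -0.1, -3.0]
grip_width: 0.0343
t 4.0 pos [0.789  0.226  0.2376]
tool axes x,y,z (cols)
 [[ 0.026  0.992  0.126]
 [-0.018  0.126 -0.992]
 [-0.999  0.024  0.021]]
[ -13.2   61.6  -38.3   14.4   36.3  105.8 -104.8]
```

```bash
python3 -m handwheel '[{"slide":[0,0.05,0],"twist":0,"fingers":255},{"slide":[0,0.1,0],"twist":0,"fingers":255},{"slide":[0,0.15,0],"twist":0,"fingers":255},{"slide":[0,0.2,0],"twist":0,"fingers":255}]' 120; python3 -c "
from h import *
go();print(env.get_state()['joint_positions'].round(1))"
```

```text
time: 4.4
tcp_pos: [0.8189, 0.2319, 0.2122]
tool_rot: [92.9, 86.6, 10.7]
contact_force: [0.7, 0.5, -4.1]
grip_width: 0.0343
t 4.4 pos [0.8189 0.2319 0.2122]
tool axes x,y,z (cols)
 [[ 0.058  0.989  0.136]
 [ 0.011  0.136 -0.991]
 [-0.998  0.059 -0.003]]
[ -14.9   66.2  -38.2    7.2   37.1  104.7 -101.6]
```

```bash
python3 -c "
from h import *
go([.65,.0,.22],[.5074,-.2347,.2],jaw=82.5)"
```

```text
t 4.4 pos [0.8189 0.2319 0.2122]
tool axes x,y,z (cols)
 [[ 0.058  0.989  0.136]
 [ 0.011  0.136 -0.991]
 [-0.998  0.059 -0.003]]
[0.65, 0.0, 0.22] -> slide [-0.0201 -0.198   0.2067]
[0.5074, -0.2347, 0.2] -> slide [-0.011  -0.3721  0.4199]
twist 15.3
```

```bash
python3 -m handwheel '[{"slide":[-0.02,-0.198,0.207],"twist":0,"fingers":255},{"slide":[-0.02,-0.198,0.207],"twist":0,"fingers":255},{"slide":[-0.02,-0.198,0.207],"twist":5,"fingers":255},{"slide":[-0.02,-0.198,0.207],"twist":10,"fingers":255},{"slide":[-0.02,-0.198,0.207],"twist":15.3,"fingers":255},{"slide":[-0.011,-0.372,0.42],"twist":15.3,"fingers":255},{"slide":[-0.011,-0.372,0.42],"twist":15.3,"fingers":255},{"slide":[-0.011,-0.372,0.42],"twist":15.3,"fingers":255},{"slide":[-0.011,-0.372,0.42],"twist":15.3,"fingers":255},{"slide":[-0.011,-0.372,0.42],"twist":15.3,"fingers":255}]' 120; python3 -c "
from h import *
go([.5074,-.2347,.15],[.5074,-.2347,.12],[.5074,-.2347,.085],jaw=82.5)"
```

```text
time: 5.4
tcp_pos: [0.5611, -0.1512, 0.2057]
tool_rot: [106.7, 86.7, 9.3]
contact_force: [0.1, -1.0, -2.3]
grip_width: 0.0345
t 5.4 pos [ 0.5611 -0.1512  0.2057]
tool axes x,y,z (cols)
 [[ 0.057  0.99  -0.13 ]
 [ 0.009 -0.131 -0.991]
 [-0.998  0.055 -0.017]]
[0.5074, -0.2347, 0.15] -> slide [ 0.0517 -0.0453  0.0906]
[0.5074, -0.2347, 0.12] -> slide [ 0.0817 -0.047   0.0911]
[0.5074, -0.2347, 0.085] -> slide [ 0.1166 -0.0489  0.0917]
twist -0.0
```

```bash
python3 -m handwheel '[{"slide":[0.02,-0.045,0.09],"twist":0,"fingers":255},{"slide":[0.03,-0.045,0.09],"twist":0,"fingers":255},{"slide":[0.05,-0.045,0.09],"twist":0,"fingers":255},{"slide":[0.05,-0.045,0.09],"twist":0,"fingers":255},{"slide":[0.05,-0.045,0.09],"twist":0,"fingers":255}]' 120; python3 -c "
from h import *
go([.5074,-.2347,.12],[.5074,-.2347,.078],jaw=82.5)
t,_=snap('top','t2'); s,_=snap('scene','s2')
c=lambda im,x,y,w,h:cv2.resize(im[y:y+h,x:x+w],(400,300),interpolation=cv2.INTER_CUBIC)
cv2.imwrite('pics/v2.png',np.hstack([c(t,265,180,100,75),c(s,170,85,108,81)])[:,:,::-1])"
```

```text
time: 5.9
tcp_pos: [0.508, -0.2328, 0.1524]
tool_rot: [107.7, 86.6, 10.3]
contact_force: [1.6, 0.8, -2.5]
grip_width: 0.0343
t 5.9 pos [ 0.508  -0.2328  0.1524]
tool axes x,y,z (cols)
 [[ 0.058  0.99  -0.129]
 [ 0.01  -0.129 -0.992]
 [-0.998  0.056 -0.018]]
[0.5074, -0.2347, 0.12] -> slide [ 0.0323 -0.0021  0.0025]
[0.5074, -0.2347, 0.078] -> slide [ 0.0742 -0.0045  0.0033]
twist 0.0
```

View pics/v2.png

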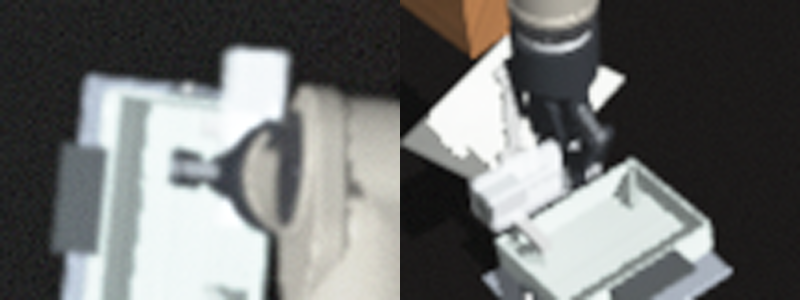

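The tube is held level above the bar, with the body end over it at top crop (255,80) and the neck towards the robot. Moves can only shift and twist, so I'll tip the tube by pressing its body on the bar with a light grip.

```bash
python3 -m handwheel '[{"slide":[0.025,-0.002,0.003],"twist":0,"fingers":255},{"slide":[0.045,-0.003,0.003],"twist":0,"fingers":255},{"slide":[0.052,-0.003,0.003],"twist":0,"fingers":255},{"slide":[0.058,-0.004,0.003],"twist":0,"fingers":255},{"slide":[0.062,-0.004,0.003],"twist":0,"fingers":255},{"slide":[0.066,-0.004,0.003],"twist":0,"fingers":255},{"slide":[0.066,-0.004,0.003],"twist":0,"fingers":255}]' 20; python3 -c "
from h import *
go([.5074,-.2347,.078],jaw=82.5)
s,D=env.camera('scene'); t,D=snap('top','t3')
P=dep('top',D); m=(P[...,2]>.1)&(P[...,2]<.2)&(P[...,0]>.535)&(abs(P[...,1]+.24)<.06); q=P[m]; print(len(q)); 
if len(q): print(np.percentile(q,[2,50,98],axis=0).round(3)); A=np.c_[q[:,0],np.ones(len(q))]; print(np.linalg.lstsq(A,q[:,2],rcond=None)[0])
c=lambda im,x,y,w,h:cv2.resize(im[y:y+h,x:x+w],(600,450),interpolation=cv2.INTER_CUBIC)
cv2.imwrite('pics/v3.png',c(s,170,85,108,81)[:,:,::-1])"
```

```text
time: 6.7
tcp_pos: [0.5129, -0.2318, 0.1021]
tool_rot: [97.6, 86.3, 0.6]
contact_force: [-32.2, 7.9, 68.0]
grip_width: 0.0342
t 6.7 pos [ 0.5129 -0.2318  0.1021]
tool axes x,y,z (cols)
 [[ 0.065  0.99  -0.122]
 [ 0.001 -0.122 -0.993]
 [-0.998  0.064 -0.009]]
[0.5074, -0.2347, 0.078] -> slide [ 0.0237 -0.0067  0.0038]
twist 0.5
261
[[ 0.541 -0.255  0.103]
 [ 0.572 -0.232  0.134]
 [ 0.598 -0.216  0.142]]
[0.1534166  0.04448729]
```

View pics/v3.png

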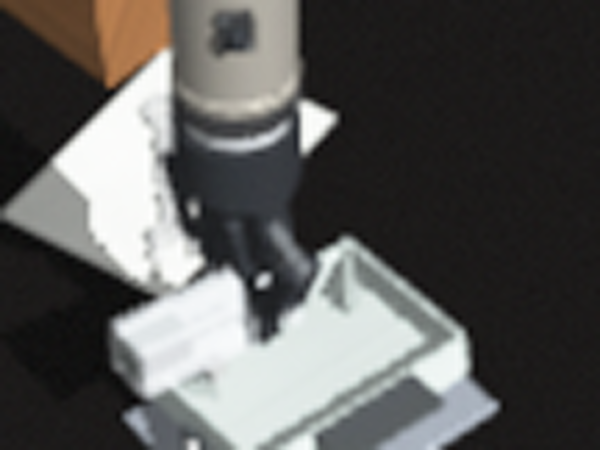

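The bar pushed back with 68 N and the tube hardly pivoted, so the grip is still tight. I'll back off and check how the grip responds.

```bash
python3 -m handwheel '[{"slide":[-0.02,-0.005,0],"twist":0,"fingers":250},{"slide":[-0.03,-0.005,0],"twist":0,"fingers":250},{"slide":[-0.03,-0.005,0],"twist":0,"fingers":220}]' 20; python3 -m handwheel '[{"slide":[0,0,0],"twist":0,"fingers":200},{"slide":[0,0,0],"twist":0,"fingers":180}]' 20;python3 -m handwheel '[{"slide":[0,0,0],"twist":0,"fingers":170}]' 20; python3 -c "
from h import *
go(jaw=82.5)
t,D=snap('top','t4')
P=dep('top',D); m=(P[...,2]>.1)&(P[...,2]<.25)&(P[...,0]>.535)&(abs(P[...,1]+.24)<.06); q=P[m]; print(len(q)); 
print(np.percentile(q,[2,50,98],axis=0).round(3)); A=np.c_[q[:,0],np.ones(len(q))]; print(np.linalg.lstsq(A,q[:,2],rcond=None)[0])"
```

```text
time: 7.1
tcp_pos: [0.5088, -0.2305, 0.1348]
tool_rot: [95.4, 85.9, -1.4]
contact_force: [0.3, 0.9, -2.3]
grip_width: 0.0344
time: 7.3
tcp_pos: [0.5084, -0.2299, 0.1334]
tool_rot: [96.7, 86.0, -0.1]
contact_force: [1.0, 0.3, -4.2]
grip_width: 0.0349
time: 7.4
tcp_pos: [0.5079, -0.2296, 0.132]
tool_rot: [98.1, 86.1, 1.3]
contact_force: [0.4, 0.1, -2.8]
grip_width: 0.0348
t 7.4 pos [ 0.5079 -0.2296  0.132 ]
tool axes x,y,z (cols)
 [[ 0.067  0.991 -0.119]
 [ 0.001 -0.119 -0.993]
 [-0.998  0.067 -0.009]]
twist 0.6
273
[[ 0.538 -0.252  0.131]
 [ 0.566 -0.23   0.163]
 [ 0.591 -0.214  0.171]]
[0.12533863 0.09029466]
```

```bash
python3 -m handwheel '[{"slide":[0.02,-0.003,0.003],"twist":0,"fingers":165},{"slide":[0.028,-0.003,0.003],"twist":0,"fingers":165},{"slide":[0.032,-0.003,0.003],"twist":0,"fingers":165},{"slide":[0.036,-0.003,0.003],"twist":0,"fingers":165}]' 20; python3 -m handwheel '[{"slide":[0.003,0,0],"twist":0,"fingers":165},{"slide":[0.006,0,0],"twist":0,"fingers":165}]' 20; python3 -c "
from h import *
go(jaw=82.5)
t,D=snap('top','t5')
P=dep('top',D); m=(P[...,2]>.1)&(P[...,2]<.25)&(P[...,0]>.535)&(abs(P[...,1]+.24)<.06); q=P[m]; print(len(q)); 
print(np.percentile(q,[2,50,98],axis=0).round(3)); A=np.c_[q[:,0],np.ones(len(q))]; print(np.linalg.lstsq(A,q[:,2],rcond=None)[0])"
```

```text
time: 7.85
tcp_pos: [0.5038, -0.2323, 0.1012]
tool_rot: [95.0, 86.7, -1.9]
contact_force: [-33.7, 6.4, 61.7]
grip_width: 0.0341
time: 8.05
tcp_pos: [0.5038, -0.2323, 0.1014]
tool_rot: [90.7, 86.8, -6.1]
contact_force: [-26.5, 5.2, 53.3]
grip_width: 0.0345
t 8.05 pos [ 0.5038 -0.2323  0.1014]
tool axes x,y,z (cols)
 [[ 0.056  0.991 -0.12 ]
 [-0.006 -0.12  -0.993]
 [-0.998  0.056 -0.001]]
twist 0.6
239
[[ 0.538 -0.255  0.105]
 [ 0.566 -0.232  0.134]
 [ 0.589 -0.217  0.141]]
[0.11203627 0.06877791]
```

```bash
for i in 1; do python3 -m handwheel '[{"slide":[0.005,0,0],"twist":0,"fingers":160},{"slide":[0.005,0,0],"twist":0,"fingers":160}]' 20; python3 -m handwheel '[{"slide":[0.005,0,0],"twist":0,"fingers":156},{"slide":[0.005,0,0],"twist":0,"fingers":156}]' 20;  python3 -m handwheel '[{"slide":[0.005,0,0],"twist":0,"fingers":153},{"slide":[0.005,0,0],"twist":0,"fingers":153}]' 20; done; python3 -c "
from h import *
print(env.get_state()['effort'].round(1))"
```

```text
time: 8.3
tcp_pos: [0.5039, -0.2323, 0.1019]
tool_rot: [86.5, 86.8, -10.4]
contact_force: [-16.4, 4.6, 30.2]
grip_width: 0.0342
time: 8.5
tcp_pos: [0.504, -0.2323, 0.102]
tool_rot: [82.6, 86.8, -14.3]
contact_force: [-17.0, 3.0, 30.3]
grip_width: 0.034
time: 8.7
tcp_pos: [0.504, -0.2323, 0.102]
tool_rot: [78.7, 86.9, -18.1]
contact_force: [-16.2, 3.7, 29.3]
grip_width: 0.0347
[ -2.1 -24.2  -5.8 -16.6   0.8  -4.3  -0.1]
```

```bash
python3 -m handwheel '[{"slide":[0.005,0,0],"twist":0,"fingers":150},{"slide":[0.005,0,0],"twist":0,"fingers":150}]' 20; python3 -m handwheel '[{"slide":[0.005,0,0],"twist":0,"fingers":147},{"slide":[0.005,0,0],"twist":0,"fingers":147}]' 20;  python3 -m handwheel '[{"slide":[0.005,0,0],"twist":0,"fingers":144},{"slide":[0.005,0,0],"twist":0,"fingers":144}]' 20
```

```text
time: 8.9
tcp_pos: [0.5039, -0.2323, 0.1017]
tool_rot: [74.9, 86.9, -21.9]
contact_force: [-15.1, 2.6, 28.4]
grip_width: 0.0351
time: 9.1
tcp_pos: [0.5045, -0.2324, 0.0971]
tool_rot: [74.9, 86.8, -22.0]
contact_force: [-3.3, 4.8, 3.9]
grip_width: 0.0361
time: 9.3
tcp_pos: [0.5045, -0.2326, 0.091]
tool_rot: [75.4, 86.9, -21.5]
contact_force: [0.5, -0.1, 0.3]
grip_width: 0.0372
```

```bash
python3 -c "
from h import *
t,D=snap('top','t6'); s,_=snap('scene','s6')
P=dep('top',D); m=(P[...,2]>.1)&(P[...,2]<.25)&(P[...,0]>.535)&(abs(P[...,1]+.24)<.06); q=P[m]; print(len(q)); 
print(np.percentile(q,[2,50,98],axis=0).round(3)); A=np.c_[q[:,0],np.ones(len(q))]; print(np.linalg.lstsq(A,q[:,2],rcond=None)[0])
c=lambda im,x,y,w,h:cv2.resize(im[y:y+h,x:x+w],(400,300),interpolation=cv2.INTER_CUBIC)
cv2.imwrite('pics/v4.png',np.hstack([c(t,265,180,100,75),c(s,170,85,108,81)])[:,:,::-1])"
```

```text
126
[[ 0.538 -0.253  0.109]
 [ 0.559 -0.226  0.142]
 [ 0.575 -0.216  0.159]]
[-0.16995607  0.23611907]
```

View pics/v4.png

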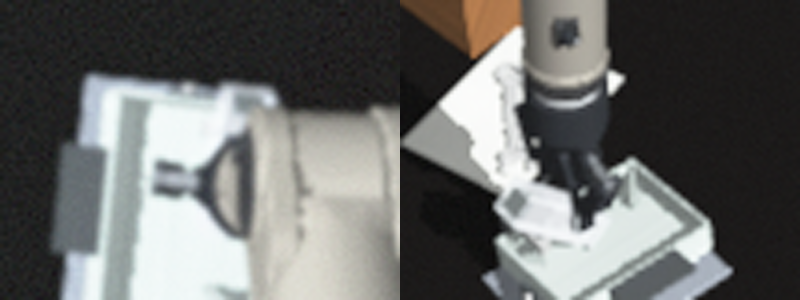

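The tube has tipped mouth-down between the fingers, with its solid end up at scene crop (520,200). I'll regrip firmly now.

```bash
python3 -m handwheel '[{"slide":[0,0,0],"twist":0,"fingers":255},{"slide":[0,0,0],"twist":0,"fingers":255},{"slide":[0,0,0],"twist":0,"fingers":255}]' 120;python3 -m handwheel '[{"slide":[-0.02,0,0],"twist":0,"fingers":255},{"slide":[-0.05,0,0],"twist":0,"fingers":255},{"slide":[-0.08,0,0],"twist":0,"fingers":255},{"slide":[-0.08,0,0],"twist":0,"fingers":255}]' 120; python3 -c "
from h import *
go(jaw=82.5)
t,D=snap('top','t7'); s,Ds=snap('scene','s7')
for n,DD,im in(('top',D,t),('scene',Ds,s)):
    P=dep(n,DD); m=(P[...,2]>.1)&(P[...,2]<.26)&(P[...,0]>.44)&(abs(P[...,1]+.24)<.06)&(im.min(2)>185)
    q=P[m]; print(n,len(q),np.percentile(q,[2,50,98],axis=0).round(3))
c=lambda im,x,y,w,h:cv2.resize(im[y:y+h,x:x+w],(600,450),interpolation=cv2.INTER_CUBIC)
cv2.imwrite('pics/v5.png',c(s,180,75,80,60)[:,:,::-1])"
```

```text
time: 9.7
tcp_pos: [0.5046, -0.2325, 0.0918]
tool_rot: [75.2, 86.9, -21.7]
contact_force: [-2.1, -1.4, 4.4]
grip_width: 0.0337
time: 10.1
tcp_pos: [0.5034, -0.231, 0.175]
tool_rot: [75.5, 86.5, -21.3]
contact_force: [1.5, -0.5, -2.3]
grip_width: 0.0338
t 10.1 pos [ 0.5034 -0.231   0.175 ]
tool axes x,y,z (cols)
 [[ 0.057  0.991 -0.12 ]
 [-0.022 -0.119 -0.993]
 [-0.998  0.06   0.015]]
twist 0.7
top 156 [[ 0.469 -0.234  0.134]
 [ 0.538 -0.217  0.212]
 [ 0.565 -0.209  0.242]]
scene 309 [[ 0.48  -0.269  0.131]
 [ 0.537 -0.219  0.204]
 [ 0.574 -0.21   0.236]]
```

View pics/v5.png

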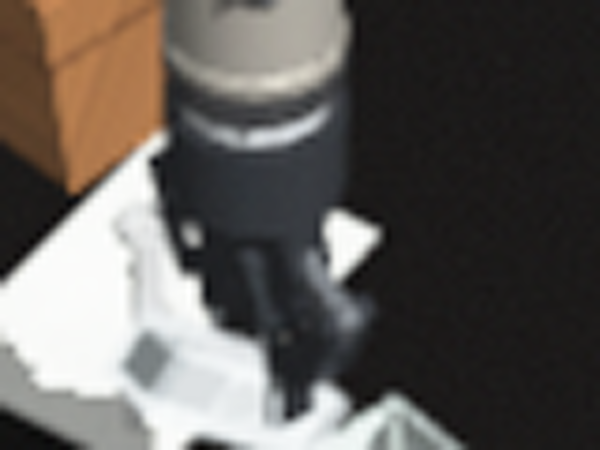

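```bash
cat >> h.py <<'E'
BC=np.array([.547,-.248]); BX=np.array([.991,-.131]); BY=np.array([.131,.991])
def tubefit(show=False):
    p,R,s=tool(); yt=BY@(p[:2]-BC); out=[]
    for n in('scene','top'):
        im,D=env.camera(n); P=dep(n,D); b=np.stack([(P[...,:2]-BC)@BX,(P[...,:2]-BC)@BY,P[...,2]],-1)
        m=(b[...,2]>.1)&(b[...,2]<p[2]+.12)&(abs(b[...,0]-BX@(p[:2]-BC))<.12)&(im.min(2)>120)&(abs(b[...,1]-yt)<.04)
        sat=im.max(2).astype(int)-im.min(2); m&=sat<40
        q=b[m]; sel=q[abs(q[:,1]-yt-.018)<.008]
        for nm,k in(('side',sel),('all',q)):
            if len(k)>15:
                k=k[:,[0,2]]*1000; k=k[(np.abs(k-np.median(k,0))<90).all(1)]
                print(n,nm,len(k),np.round(cv2.boxPoints(cv2.minAreaRect(k.astype(np.float32)))).astype(int).tolist(),round(cv2.minAreaRect(k.astype(np.float32))[2],1))
    print('G(bar x,y,z) mm',((BX@(p[:2]-R[:2,0]*.011-BC))*1000).round(1),(yt*1000).round(1),((p[2]-R[2,0]*.011)*1000).round(1))
E
python3 -c "
from h import *
tubefit()"
```

```text
scene side 236 [[-95, 154], [-57, 119], [28, 212], [-11, 247]] 47.9
scene all 376 [[-143, 193], [-53, 117], [29, 214], [-61, 290]] 49.9
top side 140 [[-89, 147], [-58, 120], [24, 212], [-7, 239]] 48.5
top all 234 [[-136, 186], [-60, 118], [28, 216], [-49, 284]] 48.2
G(bar x,y,z) mm -49.2 10.9 181.9
```

The depth data shows the tube tipped about 48° with the mouth towards the bar's -x. Next I'll shift the lower rim corner over the bar and touch it gently to find the contact height.

```bash
python3 -c "
from h import *
p,R,s=tool(); q=p+np.r_[.058*BX,0]; go(q,q-[0,0,.020],jaw=82.5)"
```

```text
t 10.3 pos [ 0.499  -0.2307  0.1694]
tool axes x,y,z (cols)
 [[ 0.046  0.992 -0.12 ]
 [-0.018 -0.119 -0.993]
 [-0.999  0.048  0.013]]
[ 0.55650077 -0.23826567  0.16941926] -> slide [0.0028 0.0579 0.0006]
[ 0.55650077 -0.23826567  0.14941926] -> slide [0.0228 0.0569 0.0004]
twist 0.6
```

```bash
python3 -m handwheel '[{"slide":[0,0.03,0],"twist":0,"fingers":255},{"slide":[0,0.058,0],"twist":0,"fingers":255},{"slide":[0,0.058,0],"twist":0,"fingers":255},{"slide":[0.005,0.058,0],"twist":0,"fingers":255},{"slide":[0.01,0.058,0],"twist":0,"fingers":255},{"slide":[0.014,0.058,0],"twist":0,"fingers":255},{"slide":[0.017,0.058,0],"twist":0,"fingers":255},{"slide":[0.017,0.058,0],"twist":0,"fingers":255}]' 120; python3 -c "
from h import *
tubefit()"; python3 -m handwheel '[{"slide":[0.004,0,0],"twist":0,"fingers":255},{"slide":[0.004,0,0],"twist":0,"fingers":255}]' 120
```

```text
time: 11.1
tcp_pos: [0.5564, -0.2381, 0.1545]
tool_rot: [74.6, 87.2, -22.3]
contact_force: [0.3, -0.9, -3.2]
grip_width: 0.0338
scene side 246 [[-34, 133], [5, 101], [85, 198], [46, 230]] 50.6
scene all 388 [[-87, 176], [6, 100], [85, 198], [-8, 274]] 51.1
top side 121 [[-32, 132], [1, 102], [85, 193], [52, 223]] 47.5
top all 192 [[-66, 169], [-7, 107], [85, 193], [27, 256]] 43.0
G(bar x,y,z) mm 7.5 11.0 165.5
time: 11.4
tcp_pos: [0.557, -0.2382, 0.151]
tool_rot: [74.7, 87.2, -22.2]
contact_force: [0.3, 0.5, -2.9]
grip_width: 0.0341
```

```bash
python3 -m handwheel '[{"slide":[0.004,0,0],"twist":0,"fingers":255},{"slide":[0.004,0,0],"twist":0,"fingers":255}]' 120; python3 -m handwheel '[{"slide":[0.005,0,0],"twist":0,"fingers":255},{"slide":[0.005,0,0],"twist":0,"fingers":255}]' 120;python3 -m handwheel '[{"slide":[0.005,0,0],"twist":0,"fingers":255},{"slide":[0.005,0,0],"twist":0,"fingers":255}]' 120
```

```text
time: 11.6
tcp_pos: [0.5566, -0.2382, 0.1462]
tool_rot: [74.5, 87.3, -22.4]
contact_force: [-0.3, -0.2, -2.1]
grip_width: 0.0334
time: 11.8
tcp_pos: [0.5578, -0.2384, 0.1436]
tool_rot: [73.9, 87.1, -23.0]
contact_force: [-2.6, -0.2, 6.8]
grip_width: 0.0338
time: 12.0
tcp_pos: [0.5582, -0.2384, 0.1433]
tool_rot: [71.5, 87.0, -25.5]
contact_force: [-6.5, 1.5, 18.2]
grip_width: 0.034
```

Touched at TCP z of about 0.144 m, with 18 N (step 1 force reached). Now the first knock.

```bash
python3 -m handwheel '[{"slide":[-0.016,0,0],"twist":0,"fingers":255},{"slide":[-0.016,0,0],"twist":0,"fingers":255},{"slide":[-0.016,0,0],"twist":0,"fingers":255},{"slide":[0.019,0,0],"twist":0,"fingers":255},{"slide":[-0.016,0,0],"twist":0,"fingers":255},{"slide":[-0.016,0,0],"twist":0,"fingers":255},{"slide":[-0.016,0,0],"twist":0,"fingers":255},{"slide":[-0.016,0,0],"twist":0,"fingers":255}]' 120; python3 -c "
from h import *
go(jaw=82.5); tubefit()
s,_=snap('scene','s8'); c=lambda im,x,y,w,h:cv2.resize(im[y:y+h,x:x+w],(600,450),interpolation=cv2.INTER_CUBIC)
cv2.imwrite('pics/v6.png',c(s,185,100,80,60)[:,:,::-1])"
```

```text
time: 12.8
tcp_pos: [0.556, -0.238, 0.1571]
tool_rot: [70.6, 87.2, -26.3]
contact_force: [-0.1, 0.7, -3.0]
grip_width: 0.0338
t 12.8 pos [ 0.556  -0.238   0.1571]
tool axes x,y,z (cols)
 [[ 0.043  0.992 -0.121]
 [-0.021 -0.12  -0.993]
 [-0.999  0.045  0.016]]
twist 0.6
scene side 250 [[-38, 137], [0, 104], [84, 199], [47, 232]] 48.2
scene all 381 [[-96, 185], [4, 102], [85, 200], [-15, 283]] 50.2
top side 127 [[-37, 128], [-4, 100], [83, 201], [50, 229]] 49.1
top all 191 [[-69, 156], [-4, 100], [83, 201], [18, 257]] 49.1
G(bar x,y,z) mm 7.1 11.1 168.1
```

View pics/v6.png

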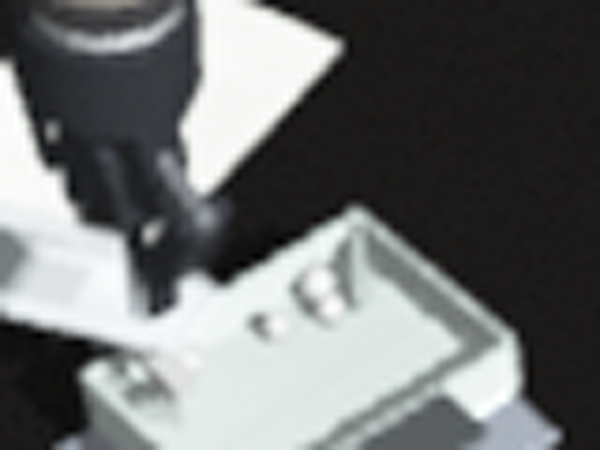

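The big ball is out at crop (320,285), with small balls at (330,310) and (270,325), possibly one more at (305,300). I'll hold the mouth down a little longer, rise, and count again.

```bash
python3 -m handwheel '[{"slide":[0,0,0],"twist":0,"fingers":255},{"slide":[0,0,0],"twist":0,"fingers":255},{"slide":[0,0,0],"twist":0,"fingers":255},{"slide":[0,0,0],"twist":0,"fingers":255},{"slide":[0,0,0],"twist":0,"fingers":255},{"slide":[-0.03,0,0],"twist":0,"fingers":255},{"slide":[-0.06,0,0],"twist":0,"fingers":255},{"slide":[-0.08,0,0],"twist":0,"fingers":255},{"slide":[-0.08,0,0],"twist":0,"fingers":255}]' 120; python3 -c "
from h import *
go([.58,-.15,.23],[.6,.1,.23],jaw=97.1)
s,D=snap('scene','s9'); t,Dt=snap('top','t9'); c=lambda im,x,y,w,h:cv2.resize(im[y:y+h,x:x+w],(400,300),interpolation=cv2.INTER_CUBIC)
cv2.imwrite('pics/v7.png',np.hstack([c(s,195,110,64,48),c(t,265,185,100,75)])[:,:,::-1])"
```

```text
time: 13.85
tcp_pos: [0.5552, -0.2362, 0.2413]
tool_rot: [72.1, 86.8, -24.8]
contact_force: [0.6, -0.3, -2.2]
grip_width: 0.0338
t 13.85 pos [ 0.5552 -0.2362  0.2413]
tool axes x,y,z (cols)
 [[ 0.051  0.991 -0.121]
 [-0.024 -0.12  -0.993]
 [-0.998  0.054  0.017]]
[0.58, -0.15, 0.23] -> slide [ 0.0105  0.0137 -0.0887]
[0.6, 0.1, 0.23] -> slide [ 0.0057  0.0037 -0.3393]
twist -14.0
```

View pics/v7.png

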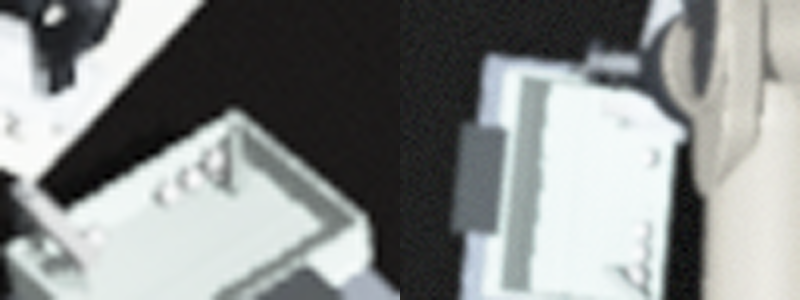

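```bash
python3 -c "
from h import *
for n,pts in (('scene',[(210.2,148),(221.4,140.4),(224.9,138.5),(228.6,135.6)]),('top',[(328.3,224.3),(325.5,243.5),(324.5,248),(322.5,254)])):
    for p in pts: print(n,ray(n,*p,.047).round(3))
for n,a,b in (('top','top0','t9'),('scene','scene0','s9')):
    A=np.load(a+'.npz')['im'].astype(int);B=np.load(b+'.npz')['im'].astype(int)
    P=dep(n,np.load(a+'.npz')['D']); d=np.abs(cv2.GaussianBlur((A-B).astype(np.float32),(3,3),0)).max(2)
    bb=np.stack([(P[...,:2]-BC)@BX,(P[...,:2]-BC)@BY],-1)
    m=(d>14)&(bb[...,0]>-.14)&(bb[...,0]<.02)&(P[...,2]<.09)&(bb[...,1]>-.05)&(bb[...,1]<.09)
    k,l,st,ce=cv2.connectedComponentsWithStats(m.astype(np.uint8))
    print(n,[(ce[i].round(1).tolist(),int(st[i,4]),ray(n,*ce[i],.047).round(3).tolist()) for i in range(1,k) if st[i,4]>5])
"
```

```text
scene [ 0.518 -0.252  0.047]
scene [ 0.464 -0.249  0.047]
scene [ 0.449 -0.246  0.047]
scene [ 0.429 -0.246  0.047]
top [ 0.514 -0.259  0.047]
top [ 0.456 -0.248  0.047]
top [ 0.443 -0.245  0.047]
top [ 0.425 -0.239  0.047]
top [([323.5, 207.4], 73, [0.565, -0.245, 0.047]), ([325.1, 215.8], 29, [0.539, -0.25, 0.047]), ([334.6, 219.0], 39, [0.53, -0.278, 0.047]), ([328.6, 224.0], 13, [0.515, -0.26, 0.047]), ([325.5, 249.2], 57, [0.439, -0.248, 0.047])]
scene [([225.1, 137.5], 45, [0.445, -0.249, 0.047])]
```

Both views give four balls in the tray, at about (0.516,-0.256), (0.460,-0.248), (0.446,-0.246) and (0.427,-0.243). I'll carry the tube back over the block. There I'll set its lower rim corner on the block and lay it down by pivoting in a slightly loosened grip.

```bash
python3 -m handwheel '[{"slide":[0,0,-0.1],"twist":0,"fingers":255},{"slide":[0,0,-0.1],"twist":0,"fingers":255},{"slide":[0,0,-0.2],"twist":-4,"fingers":255},{"slide":[0,0,-0.2],"twist":-9,"fingers":255},{"slide":[0,0,-0.3],"twist":-14,"fingers":255},{"slide":[0,0.0,-0.3],"twist":-14,"fingers":255},{"slide":[0,-0.03,-0.43],"twist":-14,"fingers":255},{"slide":[0,-0.05,-0.43],"twist":-14,"fingers":255},{"slide":[0,-0.06,-0.43],"twist":-14,"fingers":255}]' 120; python3 -c "
from h import *
go([.5435,.2095,.12],jaw=97.1)"
```

```text
time: 14.85
tcp_pos: [0.5436, 0.2004, 0.225]
tool_rot: [56.0, 87.4, -26.8]
contact_force: [0.0, 0.5, -1.8]
grip_width: 0.0338
t 14.85 pos [0.5436 0.2004 0.225 ]
tool axes x,y,z (cols)
 [[ 0.041  0.991  0.125]
 [-0.021  0.125 -0.992]
 [-0.999  0.038  0.025]]
[0.5435, 0.2095, 0.12] -> slide [ 0.1047 -0.0029 -0.0117]
twist 0.1
```

```bash
python3 -m handwheel '[{"slide":[0.04,-0.003,-0.011],"twist":0,"fingers":255},{"slide":[0.08,-0.003,-0.011],"twist":0,"fingers":255},{"slide":[0.105,-0.003,-0.011],"twist":0,"fingers":255},{"slide":[0.12,-0.003,-0.011],"twist":0,"fingers":255},{"slide":[0.128,-0.003,-0.011],"twist":0,"fingers":255},{"slide":[0.128,-0.003,-0.011],"twist":0,"fingers":255},{"slide":[0.128,-0.003,-0.011],"twist":0,"fingers":255}]' 120; python3 -c "
from h import *
RC=np.array([.5687,.2130]);TX=np.array([.9923,.1236]);TY=np.array([-.1236,.9923])
p,R,s=tool()
for n in('scene','top'):
    im,D=env.camera(n); P=dep(n,D); b=np.stack([(P[...,:2]-RC)@TX,(P[...,:2]-RC)@TY,P[...,2]],-1)
    m=(b[...,2]>.036)&(b[...,2]<.2)&(abs(b[...,0])<.1)&(abs(b[...,1])<.03)&(im.min(2)>120)
    k=b[m]; print(n,len(k),'y',np.percentile(k[:,1],[5,50,95]).round(3)); k=k[:,[0,2]]*1000; k=k[k[:,1]<170]
    r=cv2.minAreaRect(k.astype(np.float32)); print(cv2.boxPoints(r).round().astype(int).tolist(),r[2])
g=p-R[:,0]*.011; print('G',(g[:2]-RC)@TX,(g[:2]-RC)@TY,g[2])
go([.5435,.2095,.079],jaw=97.1)"
```

```text
time: 15.55
tcp_pos: [0.5452, 0.2089, 0.0978]
tool_rot: [58.4, 87.3, -24.4]
contact_force: [0.2, 0.7, -1.6]
grip_width: 0.0342
scene 320 y [-0.018  0.002  0.017]
[[-76, 84], [-33, 44], [55, 139], [13, 179]] 46.952171325683594
top 149 y [-0.018 -0.008  0.014]
[[-17, 45], [24, 34], [55, 161], [14, 171]] 76.1711654663086
G -0.024224978866272014 -0.000874481331446509 0.10881236033232863
t 15.65 pos [0.5454 0.2091 0.0983]
tool axes x,y,z (cols)
 [[ 0.043  0.991  0.124]
 [-0.019  0.125 -0.992]
 [-0.999  0.041  0.024]]
[0.5435, 0.2095, 0.079] -> slide [ 0.0192 -0.0027 -0.0012]
twist 0.1
```

```bash
python3 -m handwheel '[{"slide":[0.008,0,0],"twist":0,"fingers":255},{"slide":[0.014,0,0],"twist":0,"fingers":255},{"slide":[0.018,0,0],"twist":0,"fingers":255},{"slide":[0.018,0,0],"twist":0,"fingers":255}]' 120;python3 -m handwheel '[{"slide":[0.003,0,0],"twist":0,"fingers":200},{"slide":[0.003,0,0],"twist":0,"fingers":170}]' 20
```

```text
time: 16.05
tcp_pos: [0.5456, 0.2081, 0.0793]
tool_rot: [57.1, 87.4, -25.8]
contact_force: [0.5, 0.4, -2.3]
grip_width: 0.0339
time: 16.25
tcp_pos: [0.5463, 0.2086, 0.0776]
tool_rot: [58.3, 87.3, -24.5]
contact_force: [-0.9, -0.7, 3.6]
grip_width: 0.0341
```

```bash
cat >> h.py <<'E'
RC=np.array([.5687,.2130]);TX=np.array([.9923,.1236]);TY=np.array([-.1236,.9923])
def restfit():
    p,R,s=tool()
    for n in('scene','top'):
        im,D=env.camera(n); P=dep(n,D); b=np.stack([(P[...,:2]-RC)@TX,(P[...,:2]-RC)@TY,P[...,2]],-1)
        m=(b[...,2]>.036)&(b[...,2]<.17)&(abs(b[...,0])<.13)&(abs(b[...,1])<.03)&(im.min(2)>120)
        k=b[m]; k=k[:,[0,2]]*1000
        r=cv2.minAreaRect(k.astype(np.float32)); print(n,len(k),cv2.boxPoints(r).round().astype(int).tolist(),round(r[2],1))
    g=p-R[:,0]*.011; print('G',((g[:2]-RC)@TX*1000).round(1),((g[:2]-RC)@TY*1000).round(1),(g[2]*1000).round(1))
E
python3 -m handwheel '[{"slide":[0.002,0,0],"twist":0,"fingers":152},{"slide":[0.002,0,0],"twist":0,"fingers":150},{"slide":[0.003,0.005,0],"twist":0,"fingers":149},{"slide":[0.005,0.01,0],"twist":0,"fingers":149}]' 20; python3 -c "
from h import *
restfit()"
```

```text
time: 16.65
tcp_pos: [0.5562, 0.2111, 0.0747]
tool_rot: [59.8, 87.3, -23.0]
contact_force: [-3.5, -0.9, 8.4]
grip_width: 0.0359
scene 335 [[-46, 55], [23, 21], [74, 124], [5, 158]] 63.6
top 135 [[-2, 111], [22, 76], [67, 107], [44, 141]] 34.2
G -13.1 -0.1 85.7
```

It's pivoting as planned (top view slope now about 34°). I'll carry on along the arc.

```bash
python3 -m handwheel '[{"slide":[0.002,0.006,0],"twist":0,"fingers":149},{"slide":[0.006,0.012,0],"twist":0,"fingers":149},{"slide":[0.011,0.019,0],"twist":0,"fingers":149},{"slide":[0.016,0.024,0],"twist":0,"fingers":149}]' 20; python3 -c "
from h import *
restfit()"
```

```text
time: 17.15
tcp_pos: [0.5824, 0.215, 0.061]
tool_rot: [63.6, 87.2, -19.3]
contact_force: [-2.0, -0.2, 5.7]
grip_width: 0.0356
scene 360 [[-25, 91], [47, 19], [105, 77], [33, 149]] 45.1
top 96 [[46, 98], [48, 58], [91, 60], [89, 100]] 2.6
G 13.3 0.5 72.0
```

```bash
python3 -m handwheel '[{"slide":[0.004,0.003,0],"twist":0,"fingers":149},{"slide":[0.008,0.004,0],"twist":0,"fingers":149},{"slide":[0.011,0.005,0],"twist":0,"fingers":149},{"slide":[0.013,0.005,0],"twist":0,"fingers":149}]' 20; python3 -c "
from h import *
restfit()
s,_=snap('scene','s10'); t,_=snap('top','t10')
c=lambda im,x,y,w,h:cv2.resize(im[y:y+h,x:x+w],(400,300),interpolation=cv2.INTER_CUBIC)
cv2.imwrite('pics/v8.png',np.hstack([c(s,262,200,80,60),c(t,140,170,80,60)])[:,:,::-1])"
```

```text
time: 17.65
tcp_pos: [0.5915, 0.2159, 0.0494]
tool_rot: [68.5, 86.8, -14.4]
contact_force: [2.1, -1.5, 7.5]
grip_width: 0.0358
scene 350 [[-14, 89], [56, 7], [111, 54], [41, 136]] 40.2
top 98 [[50, 67], [88, 45], [102, 68], [64, 90]] 59.1
G 22.4 0.3 60.4
```

View pics/v8.png

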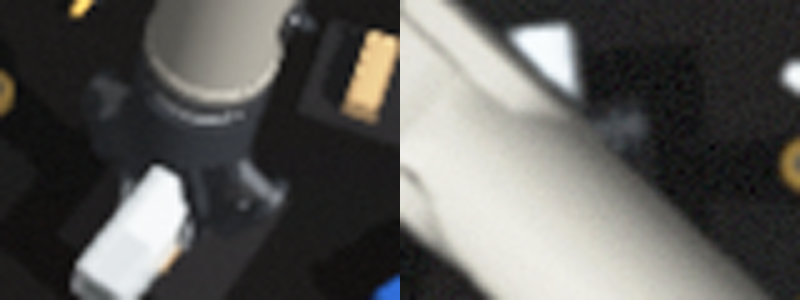

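The tube now lies about level on the block, with its body end at scene crop (125,235) sticking out towards +x. I'll check this with depth.

```bash
cat >> h.py <<'E'
def topface(n='scene',lo=.052,hi=.085):
    im,D=env.camera(n); P=dep(n,D); b=np.stack([(P[...,:2]-RC)@TX,(P[...,:2]-RC)@TY,P[...,2]],-1)
    m=(b[...,2]>lo)&(b[...,2]<hi)&(abs(b[...,0])<.14)&(abs(b[...,1])<.013)&(im.min(2)>110)
    k=b[m]; 
    for _ in range(3):
        A=np.c_[k,np.ones(len(k))][:,[0,1,3]]; c=np.linalg.lstsq(A,k[:,2],rcond=None)[0]; r=k[:,2]-A@c; k=k[abs(r)<.006]
    print(n,len(k),'x',np.percentile(k[:,0],[2,98]).round(3),'z0',np.median(k[:,2]).round(4),'slope x,y',c[:2].round(3))
E
python3 -c "
from h import *
topface(); topface('top')"
```

```text
scene 211 x [0.013 0.096] z0 0.066 slope x,y [ 0.036 -0.053]
top 62 x [0.063 0.093] z0 0.0699 slope x,y [ 0.012 -0.016]
```

Level within about 2°, but the tube's centre is about 36 mm too far along +x. I'll grip firmly, lift, shift it back and set it down.

```bash
python3 -m handwheel '[{"slide":[0,0,0],"twist":0,"fingers":255},{"slide":[0,0,0],"twist":0,"fingers":255},{"slide":[0,0,0],"twist":0,"fingers":255},{"slide":[-0.012,0,0],"twist":0,"fingers":255},{"slide":[-0.012,0,0],"twist":0,"fingers":255},{"slide":[-0.012,-0.018,0],"twist":0,"fingers":255},{"slide":[-0.012,-0.036,0],"twist":0,"fingers":255},{"slide":[-0.012,-0.036,0],"twist":0,"fingers":255},{"slide":[-0.012,-0.036,0],"twist":0,"fingers":255}]' 120; python3 -c "
from h import *
topface(lo=.06,hi=.095); topface('top',lo=.06,hi=.095); go([.5558,.2115,.05],jaw=97.1)"
```

```text
time: 18.85
tcp_pos: [0.5553, 0.2113, 0.0592]
tool_rot: [68.4, 86.8, -14.5]
contact_force: [0.9, -0.2, -1.1]
grip_width: 0.0341
scene 206 x [-0.025  0.06 ] z0 0.0753 slope x,y [ 0.029 -0.002]
top 82 x [0.026 0.058] z0 0.0785 slope x,y [-0.077  0.022]
t 18.95 pos [0.5563 0.2113 0.0594]
tool axes x,y,z (cols)
 [[ 0.054  0.991  0.122]
 [-0.013  0.123 -0.992]
 [-0.998  0.052  0.02 ]]
[0.5558, 0.2115, 0.05] -> slide [ 0.0094 -0.001  -0.0004]
twist -0.0
```

Centred, with its end at x of about 60 mm as it should be. I'll lower it, loosen gradually so it settles flat, then open and rise.

```bash
python3 -m handwheel '[{"slide":[0.005,0,0],"twist":0,"fingers":255},{"slide":[0.01,0,0],"twist":0,"fingers":255},{"slide":[0.011,0,0],"twist":0,"fingers":255},{"slide":[0.011,0,0],"twist":0,"fingers":160},{"slide":[0.012,0,0],"twist":0,"fingers":151},{"slide":[0.012,0,0],"twist":0,"fingers":149},{"slide":[0.012,0,0],"twist":0,"fingers":147},{"slide":[0.012,0,0],"twist":0,"fingers":144}]' 20;  python3 -m handwheel '[{"slide":[0,0,0],"twist":0,"fingers":120},{"slide":[0,0,0],"twist":0,"fingers":50},{"slide":[0,0,0],"twist":0,"fingers":0},{"slide":[0,0,0],"twist":0,"fingers":0}]' 20;python3 -m handwheel '[{"slide":[-0.03,0,0],"twist":0,"fingers":0},{"slide":[-0.07,0,0],"twist":0,"fingers":0},{"slide":[-0.11,0,0],"twist":0,"fingers":0},{"slide":[-0.15,0,0],"twist":0,"fingers":0},{"slide":[-0.18,0,0],"twist":0,"fingers":0},{"slide":[-0.18,0,0],"twist":0,"fingers":0}]' 20; python3 -c "
from h import *
topface(); topface('top'); go([.53,-.03,.23],[.498,-.121,.16],jaw=82.5)"
```

```text
time: 19.75
tcp_pos: [0.5575, 0.2113, 0.0475]
tool_rot: [69.8, 86.7, -13.2]
contact_force: [1.4, -0.8, 0.2]
grip_width: 0.0371
time: 20.15
tcp_pos: [0.5574, 0.2113, 0.0473]
tool_rot: [69.8, 86.8, -13.2]
contact_force: [0.4, -0.2, -0.1]
grip_width: 0.0852
time: 20.75
tcp_pos: [0.5494, 0.2162, 0.2325]
tool_rot: [75.6, 86.3, -7.3]
contact_force: [1.0, 0.8, 0.4]
grip_width: 0.0849
scene 287 x [-0.054  0.062] z0 0.0641 slope x,y [ 0.009 -0.008]
top 158 x [-0.045  0.059] z0 0.0669 slope x,y [-0.002 -0.01 ]
t 20.85 pos [0.5476 0.2138 0.2274]
tool axes x,y,z (cols)
 [[ 0.056  0.991  0.122]
 [-0.013  0.123 -0.992]
 [-0.998  0.054  0.02 ]]
[0.53, -0.03, 0.23] -> slide [-0.0004 -0.0472  0.2399]
[0.498, -0.121, 0.16] -> slide [ 0.0688 -0.0939  0.3249]
twist 14.5
```

The tube lies level and centred on its block. Next comes the ledge, with the fingers closed.

```bash
python3 -m handwheel '[{"slide":[0,-0.047,0.24],"twist":4,"fingers":255},{"slide":[0,-0.047,0.24],"twist":9,"fingers":255},{"slide":[0,-0.047,0.24],"twist":14.5,"fingers":255},{"slide":[0,-0.047,0.24],"twist":14.5,"fingers":255},{"slide":[0,-0.047,0.24],"twist":14.5,"fingers":255},{"slide":[0.03,-0.094,0.325],"twist":14.5,"fingers":255},{"slide":[0.06,-0.094,0.325],"twist":14.5,"fingers":255},{"slide":[0.07,-0.094,0.325],"twist":14.5,"fingers":255},{"slide":[0.08,-0.094,0.325],"twist":14.5,"fingers":255},{"slide":[0.08,-0.094,0.325],"twist":14.5,"fingers":255}]' 60; python3 -c "
from h import *
go([.498,-.121,.088],[.497,-.12,.057],jaw=82.5)"
```

```text
time: 21.85
tcp_pos: [0.4969, -0.1202, 0.1465]
tool_rot: [86.4, 87.0, -11.0]
contact_force: [0.6, 1.0, 0.0]
grip_width: 0.0
t 21.85 pos [ 0.4969 -0.1202  0.1465]
tool axes x,y,z (cols)
 [[ 0.052  0.99  -0.13 ]
 [-0.01  -0.129 -0.992]
 [-0.999  0.053  0.003]]
[0.498, -0.121, 0.088] -> slide [ 0.0585 -0.0019  0.0004]
[0.497, -0.12, 0.057] -> slide [ 0.0894 -0.0047 -0.0005]
twist 0.1
```

```bash
python3 -m handwheel '[{"slide":[0.03,-0.002,0],"twist":0,"fingers":255},{"slide":[0.05,-0.002,0],"twist":0,"fingers":255},{"slide":[0.058,-0.002,0],"twist":0,"fingers":255},{"slide":[0.064,-0.003,0],"twist":0,"fingers":255},{"slide":[0.07,-0.004,0],"twist":0,"fingers":255},{"slide":[0.076,-0.004,0],"twist":0,"fingers":255},{"slide":[0.082,-0.005,0],"twist":0,"fingers":255},{"slide":[0.088,-0.005,0],"twist":0,"fingers":255},{"slide":[0.088,-0.005,0],"twist":0,"fingers":255},{"slide":[0.088,-0.005,0],"twist":0,"fingers":255}]' 60; python3 -m handwheel '[{"slide":[0.003,0,0],"twist":0,"fingers":255},{"slide":[0.003,0,0],"twist":0,"fingers":255}]' 60
```

```text
time: 22.85
tcp_pos: [0.4997, -0.1158, 0.061]
tool_rot: [91.4, 86.7, -5.8]
contact_force: [-0.3, 6.6, 6.3]
grip_width: 0.0001
time: 23.05
tcp_pos: [0.5, -0.1155, 0.0604]
tool_rot: [88.9, 86.7, -8.3]
contact_force: [-6.9, -0.1, 12.8]
grip_width: -0.0001
```

At the stop (force rising past the spring's 4 to 7 N). I'll hold about 1.2 s and look.

```bash
python3 -m handwheel '[{"slide":[0.002,0,0],"twist":0,"fingers":255},{"slide":[0.002,0,0],"twist":0,"fingers":255},{"slide":[0.002,0,0],"twist":0,"fingers":255},{"slide":[0.002,0,0],"twist":0,"fingers":255},{"slide":[0.002,0,0],"twist":0,"fingers":255},{"slide":[0.002,0,0],"twist":0,"fingers":255},{"slide":[0.002,0,0],"twist":0,"fingers":255},{"slide":[0.002,0,0],"twist":0,"fingers":255},{"slide":[0.002,0,0],"twist":0,"fingers":255},{"slide":[0.002,0,0],"twist":0,"fingers":255}]' 60; python3 -c "
from h import *
s,D=snap('scene','s11'); t,Dt=snap('top','t11')
P=dep('top',Dt); b=np.stack([(P[...,:2]-BC)@BX,(P[...,:2]-BC)@BY,P[...,2]],-1)
for x in range(-130,20,10):
    m=(abs(b[...,0]-x/1000)<.004); print(x,[int(np.median(b[...,2][m&(abs(b[...,1]-y/1000)<.004)])*1000) if (m&(abs(b[...,1]-y/1000)<.004)).any() else None for y in range(-30,130,8)])
"
```

```text
time: 24.05
tcp_pos: [0.5, -0.1155, 0.0605]
tool_rot: [86.5, 86.7, -10.6]
contact_force: [-5.5, -0.5, 10.9]
grip_width: 0.0002
-130 [13, None, 56, 55, 57, None, None, None, None, None, None, None, None, 481, 494, 500, 501, 503, 502, 498]
-120 [7, None, 60, 55, 51, None, None, None, None, None, None, None, None, 475, 479, 489, 492, 495, 494, 493]
-110 [9, None, 60, 53, 53, 53, None, None, None, None, None, None, None, 478, 479, 479, 486, 488, 488, 486]
-100 [9, None, 55, 55, 52, 49, None, None, None, None, None, None, None, None, 480, 479, 478, 479, 481, 478]
-90 [7, None, 60, 52, 52, 49, None, None, None, None, None, None, None, None, 477, 477, 477, 472, 473, 471]
-80 [6, None, 69, 54, 52, 53, 51, None, None, None, None, None, None, None, 446, 473, 471, 464, 457, 455]
-70 [7, None, 56, 54, 53, 50, 50, None, None, None, None, None, None, None, None, 461, 465, 461, 455, 455]
-60 [10, None, 63, 53, 52, 50, 50, None, None, None, None, None, None, None, None, 452, 459, 457, 452, 450]
-50 [8, None, 57, 52, 50, 52, 50, 50, None, None, None, None, None, None, None, None, 449, 451, 447, 441]
-40 [10, None, 56, 60, 55, 52, 50, 48, None, None, None, None, None, None, None, None, 440, 441, 436, 428]
-30 [10, None, 58, 56, 54, 49, 50, 48, 46, None, None, None, None, None, None, None, None, 429, None, None]
-20 [10, None, 57, 52, 54, 52, 51, 47, 51, None, None, None, None, None, None, None, None, None, None, None]
-10 [39, 75, 79, 54, 55, 53, 50, 51, 48, 46, None, None, None, None, None, None, 45, 53, 6, 0]
0 [93, 97, 97, 93, 96, 95, 94, 94, 51, 46, 47, None, None, 39, 35, 29, 31, 10, 7, 0]
10 [95, None, 79, 73, 66, 52, 49, 49, 47, 46, 41, 41, 40, 38, 33, 31, 36, 9, 6, 0]
```

```bash
python3 -m handwheel '[{"slide":[-0.003,0,0],"twist":0,"fingers":255},{"slide":[-0.006,0,0],"twist":0,"fingers":255},{"slide":[-0.009,0,0],"twist":0,"fingers":255},{"slide":[-0.012,0,0],"twist":0,"fingers":255},{"slide":[-0.016,0,0],"twist":0,"fingers":255},{"slide":[-0.02,0,0],"twist":0,"fingers":255},{"slide":[-0.024,0,0],"twist":0,"fingers":255},{"slide":[-0.028,0,0],"twist":0,"fingers":255},{"slide":[-0.04,0,0],"twist":0,"fingers":255},{"slide":[-0.06,0,0],"twist":0,"fingers":255}]' 60; python3 -m handwheel '[{"slide":[-0.05,0.0,-0.05],"twist":0,"fingers":255},{"slide":[-0.08,0,-0.1],"twist":0,"fingers":255},{"slide":[-0.08,-0.03,-0.15],"twist":0,"fingers":255},{"slide":[-0.08,-0.06,-0.2],"twist":0,"fingers":255},{"slide":[-0.08,-0.08,-0.2],"twist":0,"fingers":255},{"slide":[-0.08,-0.08,-0.2],"twist":0,"fingers":255}]' 60; python3 -c "
from h import *
s,D=snap('scene','s12'); t,Dt=snap('top','t12'); c=lambda im,x,y,w,h:cv2.resize(im[y:y+h,x:x+w],(400,300),interpolation=cv2.INTER_CUBIC)
cv2.imwrite('pics/v9.png',np.hstack([c(t,270,190,80,60),c(s,190,112,80,60)])[:,:,::-1])
A=np.load('top0.npz')['im'].astype(np.float32); d=cv2.GaussianBlur(t.astype(np.float32)-A,(3,3),0).mean(2)
P=dep('top',np.load('top0.npz')['D'])
# groove strip sampling: tray y=47.5 -> find its world from bar; print brightness change along x for several y
for yb in (-.02,0,.02,.04,.06,.065,.07,.075,.08,.085,.09):
    r=[]
    for xb in np.arange(-.138,.018,.006):
        w=BC+xb*BX+yb*BY; u,v=proj('top',[*w,.052]); r.append(int(d[int(round(v)),int(round(u))]))
    print(yb,r)
go()"
```

```text
time: 25.15
tcp_pos: [0.4949, -0.1139, 0.1198]
tool_rot: [87.8, 86.9, -9.3]
contact_force: [0.2, 0.1, 0.6]
grip_width: -0.0001
time: 25.75
tcp_pos: [0.4308, 0.1028, 0.1956]
tool_rot: [88.4, 87.1, -7.9]
contact_force: [0.5, -0.2, 0.0]
grip_width: 0.0001
-0.02 [-75, -57, -77, -88, -108, -110, -105, -46, 1, 2, 2, 3, 2, 2, 2, 2, 2, 2, 1, 2, 2, 2, 3, 3, 2, 2]
0 [-80, -87, -73, -17, -52, -82, -79, -34, 1, 2, 2, 1, 2, 1, 2, 1, 1, 1, 1, 1, 2, 2, 4, 3, 2, 3]
0.02 [-75, -81, -81, -83, -82, -80, -62, -9, 2, 2, 2, 1, 1, 2, 2, 1, 2, 2, 1, 2, 1, 2, 2, 3, 2, 3]
0.04 [-73, -81, -81, -81, -81, -81, -64, -9, 2, 2, 1, 2, 2, 1, 2, 2, 2, 2, 2, 2, 2, 2, 2, 2, 1, 2]
0.06 [-73, -81, -81, -81, -80, -53, -4, 2, 1, 2, 2, 2, 2, 2, 1, 2, 2, 2, 2, 2, 1, 2, 1, 2, 2, 2]
0.065 [-59, -77, -76, -76, -65, -42, -1, 2, 3, 4, 2, 3, 2, 3, 3, 2, 3, 2, 2, 2, 2, 2, 2, 2, 3, 3]
0.07 [-31, -31, -32, -32, -43, -15, 3, 4, 2, 5, 3, 4, 3, 4, 4, 4, 4, 3, 3, 3, 4, 3, 3, 2, 3, 3]
0.075 [-1, 4, -7, -13, -11, -5, -1, 2, -1, -2, -3, 1, 3, 3, 3, 4, 3, 1, -1, 1, 3, 2, 3, 4, 4, 4]
0.08 [-2, 4, 0, -12, -14, -15, -5, -9, -15, -18, -8, -8, 0, 4, 4, 3, 2, -10, -17, -2, 3, 3, 4, 4, 4, 6]
0.085 [-5, 3, -2, -19, -18, -20, -11, -10, -18, -21, -17, -16, -2, 3, 3, 4, 1, -13, -20, -10, 3, 4, 4, 4, 4, 4]
0.09 [-35, -40, -50, -36, -30, -10, 0, -7, -7, -7, -7, 1, 3, 5, 3, 3, -1, -12, -6, 2, 3, 4, 4, 3, 4, 4]
t 25.85 pos [0.4349 0.0965 0.1954]
tool axes x,y,z (cols)
 [[ 0.053  0.991 -0.119]
 [-0.01  -0.118 -0.993]
 [-0.999  0.054  0.003]]
```

View pics/v9.png

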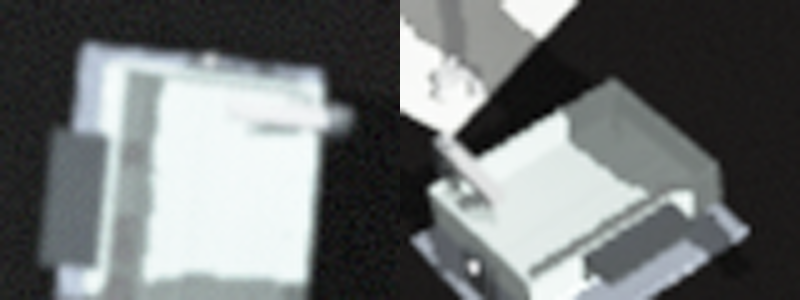

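The arm's shadow covers part of the tray (top crop, below row 275). Differences along the groove fit balls at bar x of about -30, -75/-90 and -115 mm. I'll move the arm out of the light and count by image difference.

```bash
python3 -m handwheel '[{"slide":[-0.03,-0.03,0.1],"twist":0,"fingers":255},{"slide":[-0.03,-0.03,0.1],"twist":0,"fingers":255},{"slide":[-0.03,-0.04,0.2],"twist":0,"fingers":255},{"slide":[-0.03,-0.04,0.2],"twist":0,"fingers":255},{"slide":[-0.03,-0.06,0.3],"twist":0,"fingers":255},{"slide":[-0.03,-0.06,0.3],"twist":0,"fingers":255},{"slide":[-0.03,-0.1,0.4],"twist":0,"fingers":255},{"slide":[-0.03,-0.15,0.5],"twist":0,"fingers":255},{"slide":[-0.03,-0.2,0.58],"twist":0,"fingers":255},{"slide":[-0.03,-0.2,0.58],"twist":0,"fingers":255}]' 60;  python3 -m handwheel '[{"slide":[0,-0.03,0.05],"twist":0,"fingers":255},{"slide":[0,-0.03,0.1],"twist":0,"fingers":255},{"slide":[0,-0.03,0.1],"twist":0,"fingers":255}]' 60
cat >> h.py <<'E'
def balls():
    A0=np.load('top0.npz')['im'].astype(np.float32); S=[]
    for _ in range(6): S.append(env.camera('top')[0].astype(np.float32))
    d=cv2.GaussianBlur(np.mean(S,0)-A0,(0,0),0.6).mean(2)
    for yb in (-.03,-.02,-.01,0,.02,.04,.06,.075,.08,.085,.09,.095):
        r=[]
        for xb in np.arange(-.138,.018,.006):
            u,v=proj('top',[*(BC+xb*BX+yb*BY),.052]); r.append(int(d[int(round(v)),int(round(u))]))
        print(yb,r)
E
python3 -c "
from h import *
go(); balls(); topface(); topface('top')"
```

```text
time: 26.85
tcp_pos: [0.233, -0.3568, 0.2192]
tool_rot: [86.3, 86.9, -10.7]
contact_force: [1.2, -0.7, -0.0]
grip_width: 0.0003
time: 27.15
tcp_pos: [0.185, -0.459, 0.2171]
tool_rot: [83.8, 87.0, -13.9]
contact_force: [-0.4, -0.0, 0.9]
grip_width: 0.0
t 27.15 pos [ 0.185  -0.459   0.2171]
tool axes x,y,z (cols)
 [[ 0.051  0.99  -0.134]
 [-0.013 -0.134 -0.991]
 [-0.999  0.052  0.006]]
-0.03 [1, 1, 0, 1, 0, 0, 0, -2, 2, 1, -2, 0, 0, 0, 0, 0, 0, 0, 1, 1, 0, -1, 0, 0, 1, -1]
-0.02 [1, 0, 0, 1, 0, 0, 0, 0, 0, 0, 0, 0, 0, 0, 0, 0, 0, 0, 0, 0, 0, 0, 0, 0, 0, 0]
-0.01 [0, 0, 0, -1, 0, 0, 0, 0, 0, 0, 0, 0, 0, 0, 0, 0, 0, 0, 0, 0, 0, 0, 0, 0, 0, 0]
0 [0, 0, 0, 2, 0, 0, 0, 0, 0, 0, 0, 0, 0, 0, 0, 0, 0, 0, 0, 0, 0, 0, 0, 0, 0, 0]
0.02 [0, 0, 0, 0, 0, 0, 0, 0, 0, 0, 0, 0, 0, 0, 0, 0, 0, 0, 0, 0, 0, 0, 0, 0, 0, 0]
0.04 [0, 0, 0, 0, 0, 0, 0, 0, 0, 0, 0, 0, 0, 0, 0, 0, 0, 0, 0, 0, 0, 0, 0, 0, 0, 0]
0.06 [0, 0, 0, 0, -2, -1, 0, 0, 0, 0, 0, 0, 0, 0, 0, 0, 0, 0, 0, 0, 0, 0, 0, 0, 0, 0]
0.075 [0, 0, -1, -5, -1, -2, -4, -1, -4, -4, -6, -3, 0, 0, 0, 0, -1, -3, -5, -1, 0, 0, 0, 0, 0, 1]
0.08 [0, 0, -2, 9, 25, 4, -7, -13, -18, -22, -11, -10, -3, 0, 0, -1, -1, -16, -21, -6, 0, 0, 0, 0, -1, 0]
0.085 [0, 0, -3, -8, 9, -9, -14, -14, -22, -25, -21, -20, -6, 0, -1, 0, -1, -19, -25, -15, -1, 0, 0, 0, 1, 0]
0.09 [0, 0, -3, -16, -17, -13, -3, -11, -11, -10, -10, -2, 0, 1, 0, -1, -5, -16, -10, -2, -1, 1, 0, 0, 0, 0]
0.095 [0, 0, 0, -2, -2, -5, -1, 0, 0, 1, -5, 1, 0, -1, 0, 0, 0, 0, 0, 0, 0, -1, 0, 0, 0, 0]
scene 290 x [-0.054  0.062] z0 0.064 slope x,y [0.008 0.001]
top 330 x [-0.057  0.058] z0 0.0669 slope x,y [-0.    -0.025]
```

```bash
python3 -c "
from h import *
A=np.load('top0.npz')['im'].astype(float); B=env.camera('top')[0].astype(float); d=np.abs(cv2.GaussianBlur(B-A,(3,3),0)).max(2)
k,l,st,ce=cv2.connectedComponentsWithStats((d>25).astype(np.uint8)); print([(ce[i].round().tolist(),int(st[i,4])) for i in range(1,k) if st[i,4]>5])
print(env.close_job())"
```

```text
[([298.0, 248.0], 6), ([417.0, 341.0], 37), ([467.0, 340.0], 33), ([464.0, 364.0], 2876), ([460.0, 349.0], 18), ([430.0, 353.0], 12)]
the job is handed in; nothing more can be done
None
```

I finished the task and handed the job in at about 27.5 s of the 64 s allowed. `close_job` reports no verdict, so the outcome rests on my own checks.

**What I did**
- **Tipping:** moves can only shift and twist, so I pressed the tube's body on the bar and loosened the grip until it tipped about 48° mouth-down. I then regripped it at 120 N.
- **Tapping:** I touched the rim on the bar at 18 N, then gave one knock. All four balls came out; I located each one in the tray in both camera views.
- **Returning the tube:** I pivoted it level with its rim corner on the block, regripped it, centred it and released it.
- **Pressing the ledge:** I pressed it to the stop at about 11–13 N, held it for over 1 s and let it back up slowly.

**What the last checks showed**
- **Balls:** comparing the top view with the first picture, the tray's wide floor is unchanged. The groove shows one 20 mm blob, one about 33 mm long (two small balls touching) and one 15 mm blob, which makes four. The touching pair is inferred from its length, not seen separately.
- **Tray:** it looks back at rest. I could not read its tilt directly.
- **Tube:** by depth it lies level (slope 0.01 or less along its length) with its top at 64–67 mm and its ends within a few mm of where they started. One view gave a cross slope of 0.025, the other 0.001.
- **Bystanders:** nothing else in the top view changed except the arm and the balls.

**What went wrong or stayed unchecked**
- The first two presses on the bar built up 60–70 N without turning the tube, because asking for a lower grip force did not loosen the hold. I had to open the fingers step by step.
- The arm hid the groove while the tray was pressed. I infer the balls were in the groove then because they were there afterwards.

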